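# Log slice from behind the potted succulents

## Task

I need the little log slice that is boxed in behind the three potted plants in the black tray. Move all three pots out onto the plywood board, then take the log slice and lay it flat on the round glue patch in the moss frame, and after that put each pot back in the tray on the middle of the cork mat of its own shape (round, square, hexagonal). Keep the pots upright and set them down on their foot, never drop them.

Things in the scene. Friction and masses are not known exactly. Their poses are not given: they have to be found in the camera images.
- pot_round: Round terracotta pot with a grey-green rosette, rim 52 mm across (the upper 17 mm), tapering to 40 mm at the foot; plant top 96 mm above the underside, within the rim's width. Origin: centre of the underside, z up. The pot is 62 mm high; take it across the pot, 40 to 56 mm above its underside. At the start it stands on the cork mat of its own shape in the tray. About 0.15 to 0.3 kg.
- pot_square: Square grey concrete pot, straight sides 50 x 50 mm along its x and y axes, with two small cacti; top 95 mm above the underside. Origin: centre of the underside, z up. The pot is 62 mm high; take it across the pot, 40 to 56 mm above its underside. At the start it stands on the cork mat of its own shape in the tray. About 0.15 to 0.3 kg.
- pot_hex: White hexagonal ceramic pot, straight sides, 50 mm across flats (two flats face its +y and -y, corners at +x and -x, 58 mm across corners), with a spiky aloe; top 98 mm above the underside. Origin: centre of the underside, z up. The pot is 62 mm high; take it across the pot, 40 to 56 mm above its underside. At the start it stands on the cork mat of its own shape in the tray. About 0.15 to 0.3 kg.
- log: Round slice of a branch lying flat, bark round the edge, pale sawn top with a ring: 48 mm across, 29 mm thick, 0.03 to 0.05 kg. Origin: centre of the underside. It starts on the tray floor near the back wall, with a pot about 9 mm away to its left, another to its right and the third 7 to 14 mm in front of it, and the back wall 10 mm behind it.
- mat_round: Round cork mat, 64 mm across, place of the round pot. 4 mm thick, fixed in the tray with the tray's yaw; it shows as a cork border 6 to 7 mm wide round the pot standing on it. Origin: centre of the underside (top 4 mm above).
- mat_square: Square cork mat, 64 x 64 mm, place of the square pot. 4 mm thick, fixed in the tray with the tray's yaw; it shows as a cork border 6 to 7 mm wide round the pot standing on it. Origin: centre of the underside (top 4 mm above).
- mat_hex: Hexagonal cork mat, 64 mm across flats (flats to its +y and -y), place of the hexagonal pot. 4 mm thick, fixed in the tray with the tray's yaw; it shows as a cork border 6 to 7 mm wide round the pot standing on it. Origin: centre of the underside (top 4 mm above).
- tray: Black plastic bench tray, fixed, 190 mm along its x and 284 mm along its y, open at the top. Origin: centre of the underside; floor 4 mm thick; inner faces of the walls at x = +91 mm (back wall, 57 mm high), y = +-138 mm (sides, 30 mm high) and x = -91 mm (front lip, 12 mm high, facing the robot). Two mats lie at x = 53, y = +-58 mm, the third at x = -6, y = 0 (which shape lies where changes); the log starts at about x = 57, y = 0.
- board: Bare plywood board to one side, fixed, 270 mm along its x, 112 mm along its y, 12 mm thick: room for the three pots in a row along x. Origin: centre of the underside.
- frame: Walnut shadow-box frame with moss, fixed, on the other side from the board. Origin: at table height under the centre of the dark round glue patch (50 mm across), where the log goes; the patch's surface is 8 mm above the origin. Rim 30 mm high; the floor is bare from x = -74 to x = +68 mm and y = -74 to +74 mm, beyond that (x to 143 mm) it is filled with moss up to about 35 mm high.
There are look-alikes about, which are no part of the job. Leave any purple look-alike of the pot_round alone.

How it is judged:
On the way, in this order (a step that is already met when the one before it is completed fails the run):
1. all three pots stand upright on the board (z of pot_round in the frame of board between 0.008 and 0.016 m and angle between each of pot_round, pot_square, pot_hex's own z axis and vertical below 0.1 rad and linear speed of each of pot_round, pot_square, pot_hex below 0.03 m/s and x of pot_round in the frame of board between -0.125 and 0.125 m and y of pot_round in the frame of board between -0.046 and 0.046 m and z of pot_square in the frame of board between 0.008 and 0.016 m and x of pot_square in the frame of board between -0.125 and 0.125 m and y of pot_square in the frame of board between -0.046 and 0.046 m and z of pot_hex in the frame of board between 0.008 and 0.016 m and x of pot_hex in the frame of board between -0.125 and 0.125 m and y of pot_hex in the frame of board between -0.046 and 0.046 m), for 0.2 s.
2. the log slice lies on the glue patch in the frame, let go, while the pots still stand on the board (all of step 1 and z of log in the frame of frame between 0.004 and 0.012 m and angle between log's own z axis and vertical below 0.1 rad and linear speed of log below 0.03 m/s and horizontal distance between log and frame below 0.012 m and contact force between log and the fingers below 0.05 N), for 0.2 s.
At the end, for the whole second after the job is handed in: Each pot stands upright on the cork mat of its own shape, its centre within 12 mm of the mat's centre, and the log slice lies flat on the glue patch, its centre within 12 mm of the patch's centre; everything is at rest (z of pot_round in the frame of mat_round between 0 and 0.008 m and angle between each of pot_round, pot_square, pot_hex, log's own z axis and vertical below 0.1 rad and linear speed of each of pot_round, pot_square, pot_hex, log below 0.03 m/s and horizontal distance between pot_round and mat_round below 0.012 m and z of pot_square in the frame of mat_square between 0 and 0.008 m and horizontal distance between pot_square and mat_square below 0.012 m and z of pot_hex in the frame of mat_hex between 0 and 0.008 m and horizontal distance between pot_hex and mat_hex below 0.012 m and z of log in the frame of frame between 0.004 and 0.012 m and horizontal distance between log and frame below 0.012 m); the robot touches nothing.
It fails at once if a pot is tipped by more than 35 degrees (angle between any of pot_round, pot_square, pot_hex's own z axis and vertical above 0.61 rad).
It fails at once if a pot is dropped (moves faster than 0.7 m/s while the fingers do not hold it: a fall of over 25 mm) ((contact force between pot_round and the fingers below 0.05 N and linear speed of pot_round above 0.7 m/s) or (contact force between pot_square and the fingers below 0.05 N and linear speed of pot_square above 0.7 m/s) or (contact force between pot_hex and the fingers below 0.05 N and linear speed of pot_hex above 0.7 m/s)).
It also fails if it takes over 131 s, if anything falls off the work surface, if the arm or the gripper's body presses on something with over 40 N, if the wrist force passes 120 N, or if a joint passes its speed limit or range.

## Robot

A 7-joint arm with a two-finger parallel gripper is mounted at the origin on the work surface. World frame = base frame: x ahead of the robot, y to its left, z up, the work surface at z = 0. Lengths are in m, angles in rad, forces in N, time in s.
With the tool pointing down it reaches from about 0.4 to 0.85 m from the base axis. Payload 4.5 kg.
Tool frame: the origin (TCP) lies at the very end of the fingers, on their centre line; the grasp point (between the pads) lies bot.grasp_offset behind it (bot.grasp_offset is the distance from the TCP to the grasp point, in m); x points along the fingers, z is the direction in which the jaws open and shut, and the axes are right-handed (so a half turn about x gives the same grasp; the last joint's range is limited). The gripper opens to 88 mm and grips with 3 to 60 N. Pads are 18 mm wide; open, the fingers measure 123 mm over their backs; the gripper's body (75 mm by 187 mm) begins 45 mm behind the grasp point.
Start: joints at [-1.232, 0.689, -0.195, 1.565, 0.157, 0.902, -0.215], TCP at [0.188, 0.596, 0.239] pointing down, gripper open.
Joint ranges: [-3.01, 3.01], [-0.46, 2.08], [-1.47, 1.51], [0.13, 2.56], [-1, 4.14], [0.04, 2.09], [-2.66, 2.66]. Speed limits (rad/s): [2.57, 2.57, 3.14, 3.14, 3.14, 3.14, 3.14].

## Interface

Orientations are given as a unit quaternion [x, y, z, w].
In Python, from station import bot gives the robot as it stands.
- The arm moves only by the tool carry_out, never from a script. Its argument "plan" is text: rows parted by semicolons, each of 5 numbers parted by spaces: the shift along the tool's x, y, z as a fraction of full scale, then the turn about the tool's x as a fraction of full scale, then the closure, from -1 (fully open) to 1 (shut). In form: tx ty tz yaw claw; .... A call has 1 to 12 rows; each row shifts and turns the commanded pose from where the row before left it, along the tool's axes as they then stand; what a row does not reach is not made up. Full scale, the value 1, is 8 cm for a shift and pi/2 rad for a turn. A row lasts 1/12 s, in which the tool goes at most 41.7 mm and 7.16 degrees, less where a joint would pass 70% of its speed; a pose out of reach is approached as far as the arm can. A call with a number of a shift or a turn outside -1 to 1 is refused whole. A call with a gripper value outside its range is refused whole. The fingers move at their own pace and stop on an object; the grip force is fixed at half the most. Time passes only in rows, so rows that do not move let the fingers close. It gives the time, the measured TCP pose, the force and the opening at its end, in the units of the state.
- bot.read_state(): the state, without advancing time (a new reading comes with each control period).
- bot.capture(name): name is "scene" or "top"; returns the picture (420x560x3 uint8, blue, green, red); there is no depth.
- bot.camera_params(name): a dict with "fx", "fy", "cx", "cy" (pixels), "D" ([k1, k2, p1, p2, k3] as OpenCV has them; the pictures are not rectified), "extrinsics" (4x4, takes a point from camera to world coordinates). Camera axes: x right, y down, z forward; pixel columns grow to the right and rows downward; lengths in m; the calibration is good to about 2 mm. A picture is of the moment at which its call begins. camera_params takes no time and is no camera call.
- bot.job_done(): hands the job in, once; it reports no verdict.
Trained networks look in the newest picture that a camera, given by its name, has taken for a name from the list of things; names that differ only in an ending like _2 or _b are one class to them, and where a whole thing is asked for, a point or a joint stands for the part that bears it (a point fixed in the world has none). Each returns a list of dicts, best first, with "score" (0 to 1); they miss things now and then, are a little off and sometimes report something else, mostly with a low value. They report only what shows in the picture. A call takes as long as a camera call. They do not tell look-alikes from the thing itself.
- bot.silhouettes(camera, name): "mask" (420x560 bool, what is visible of it) and "pixel" ([column, row] in pixels, amid what is visible of it).
The state is a dict: "t": time; "qpos": joint angles; "joint_vel": joint speeds; "tau": joint torques, N m; "tcp_pos": TCP position; "ee_rot": TCP orientation; "ft_force": force on the tool from outside, world axes, zero at the start; "torque": the same for the moment, N m; "gripper_width": opening from 0.0 (shut) to 1.0 (fully open).
Only numpy, scipy, OpenCV 4.12 (cv2) and the standard library are available. Lean on these libraries where they do the work, as an engineer would, in place of code of your own. Each camera call takes 0.05 s, during which the arm holds its last target.

## Working session

There is one attempt and no reset: what is moved stays moved. The work goes in short steps, Python scripts to look and compute and a tool call to move; the robot and the scene stay as the last step left them, time stands still between calls to the robot, and variables do not carry over. Pictures are saved under pics/ and viewed, and the job is handed in when it is done.

Besides the shell and the picture viewer there is one more tool, called after "Emit:" as name(argument=value, ...) on one line, values as JSON. carry_out: Moves the arm, as the interface text tells. Its arguments: {"type":"object","properties":{"plan":{"type":"string"}},"required":["plan"]}

```bash
ls; mkdir -p pics
python3 - <<'E'
from station import bot
import cv2
print(bot.read_state(), bot.grasp_offset)
for n in("scene","top"):
    im=bot.capture(n); cv2.imwrite(f"pics/{n}0.png",im); print(n,bot.camera_params(n))
E
```

```text
pics
{'t': 0.0, 'qpos': array([-1.23223   ,  0.68995965, -0.19452168,  1.56636304,  0.1572975 ,
        0.90252268, -0.21510514]), 'joint_vel': array([-0.00064911,  0.00016059, -0.00154425, -0.00106884, -0.00122734,
        0.00333742, -0.0016068 ]), 'tau': array([ 1.86569967e-03, -5.27577889e+01, -1.26641683e+00, -1.53423214e+01,
       -5.25848230e-02,  6.42004670e-03,  1.70761646e-04]), 'tcp_pos': array([0.18739412, 0.59556376, 0.23792037]), 'ee_rot': array([-0.41876   ,  0.57058551,  0.41790669,  0.56958427]), 'ft_force': array([0.381111  , 0.02125288, 0.03868796]), 'torque': array([-0.01954888,  0.07294297,  0.02479423]), 'gripper_width': 1.0013945097584902} 0.0187
scene {'fx': 492.0452499432493, 'fy': 492.0452499432493, 'cx': 284.25993145618537, 'cy': 208.7625123597767, 'D': array([-0.06995581,  0.        ,  0.        ,  0.        ,  0.        ]), 'extrinsics': array([[ 0.64163706,  0.47181625, -0.60472416,  1.3215515 ],
       [ 0.76691653, -0.38244569,  0.51533905, -0.6116416 ],
       [ 0.01187119, -0.79443358, -0.60723501,  0.77750203],
       [ 0.        ,  0.        ,  0.        ,  1.        ]])}
top {'fx': 442.99550367592457, 'fy': 442.99550367592457, 'cx': 278.97384827321775, 'cy': 207.26647604371826, 'D': array([0.0055171, 0.       , 0.       , 0.       , 0.       ]), 'extrinsics': array([[ 0.00622075, -0.98540919,  0.17008828,  0.41357005],
       [-0.99964399, -0.00171473,  0.02662635, -0.00990021],
       [-0.0259462 , -0.17019336, -0.98506904,  0.9424757 ],
       [ 0.        ,  0.        ,  0.        ,  1.        ]])}
```

View pics/top0.png

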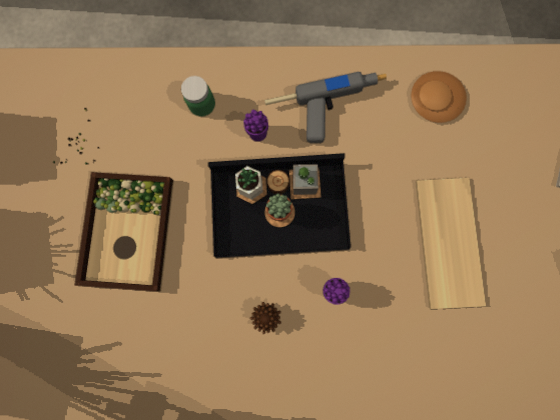

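View pics/scene0.png

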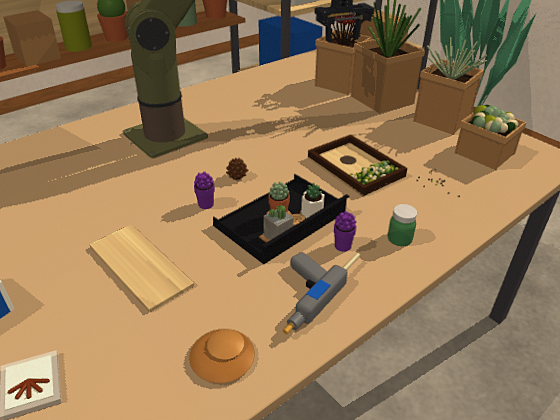

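```bash
cat > h.py <<'E'
import numpy as np, cv2
from station import bot
def cam(n):
    p=bot.camera_params(n); K=np.array([[p["fx"],0,p["cx"]],[0,p["fy"],p["cy"]],[0,0,1]]); return K,np.array(p["D"]),np.array(p["extrinsics"])
def ray(n,px):
    K,D,E=cam(n); u=cv2.undistortPoints(np.array(px,float).reshape(-1,1,2),K,D).reshape(-1,2)
    d=np.c_[u,np.ones(len(u))]@E[:3,:3].T; return E[:3,3],d
def plane(n,px,z):
    o,d=ray(n,px); return o+d*((z-o[2])/d[:,2:3])
def proj(n,P):
    K,D,E=cam(n); W=np.linalg.inv(E); r,_=cv2.Rodrigues(W[:3,:3])
    return cv2.projectPoints(np.array(P,float).reshape(-1,1,3),r,W[:3,3],K,D)[0].reshape(-1,2)
E
python3 - <<'E'
from h import *
ims={n:bot.capture(n) for n in("top","scene")}
for nm in ["pot_round","pot_square","pot_hex","log","tray","board","frame","mat_round","mat_square","mat_hex"]:
    for c in ims:
        for r in bot.silhouettes(c,nm)[:4]:
            m=r["mask"]; ys,xs=np.nonzero(m)
            print(nm,c,round(r["score"],2),np.round(r["pixel"]),m.sum(),(xs.min(),ys.min(),xs.max(),ys.max()))
            if r["score"]>.3: np.save(f"m_{nm}_{c}_{int(r['pixel'][0])}.npy",m)
cv2.imwrite("pics/c1.png",cv2.resize(ims["top"][145:265,200:360],None,fx=5,fy=5,interpolation=cv2.INTER_CUBIC))
cv2.imwrite("pics/c2.png",cv2.resize(ims["scene"][160:270,200:360],None,fx=5,fy=5,interpolation=cv2.INTER_CUBIC))
E
```

```text
pot_round top 0.92 [277. 207.] 550 (np.int64(266), np.int64(194), np.int64(291), np.int64(221))
pot_round top 0.77 [252. 128.] 623 (np.int64(243), np.int64(110), np.int64(267), np.int64(141))
pot_round top 0.63 [334. 292.] 561 (np.int64(322), np.int64(277), np.int64(348), np.int64(303))
pot_round scene 0.72 [276. 198.] 468 (np.int64(269), np.int64(181), np.int64(289), np.int64(210))
pot_round scene 0.58 [345. 230.] 767 (np.int64(333), np.int64(210), np.int64(356), np.int64(251))
pot_round scene 0.26 [278. 224.] 760 (np.int64(264), np.int64(205), np.int64(295), np.int64(239))
pot_square top 0.64 [306. 178.] 720 (np.int64(293), np.int64(165), np.int64(317), np.int64(194))
pot_square scene 0.85 [276. 222.] 728 (np.int64(264), np.int64(205), np.int64(293), np.int64(239))
pot_hex top 0.59 [249. 182.] 656 (np.int64(235), np.int64(167), np.int64(261), np.int64(198))
pot_hex scene 0.65 [313. 200.] 578 (np.int64(302), np.int64(182), np.int64(324), np.int64(217))
log top 0.93 [277. 181.] 401 (np.int64(267), np.int64(171), np.int64(288), np.int64(193))
log scene 0.64 [300. 218.] 87 (np.int64(29
[... 677 characters left out ...]
p.int64(288), np.int64(193))
mat_round top 0.48 [285. 222.] 164 (np.int64(266), np.int64(209), np.int64(293), np.int64(226))
mat_round top 0.21 [259. 195.] 180 (np.int64(237), np.int64(176), np.int64(265), np.int64(203))
mat_round scene 0.36 [297. 217.] 93 (np.int64(292), np.int64(213), np.int64(304), np.int64(224))
mat_square top 0.82 [296. 192.] 312 (np.int64(289), np.int64(170), np.int64(320), np.int64(199))
mat_square top 0.52 [305. 178.] 722 (np.int64(293), np.int64(165), np.int64(317), np.int64(194))
mat_hex top 0.66 [258. 196.] 186 (np.int64(237), np.int64(177), np.int64(265), np.int64(203))
mat_hex top 0.47 [451. 244.] 7104 (np.int64(417), np.int64(178), np.int64(485), np.int64(308))
```

View pics/c1.png

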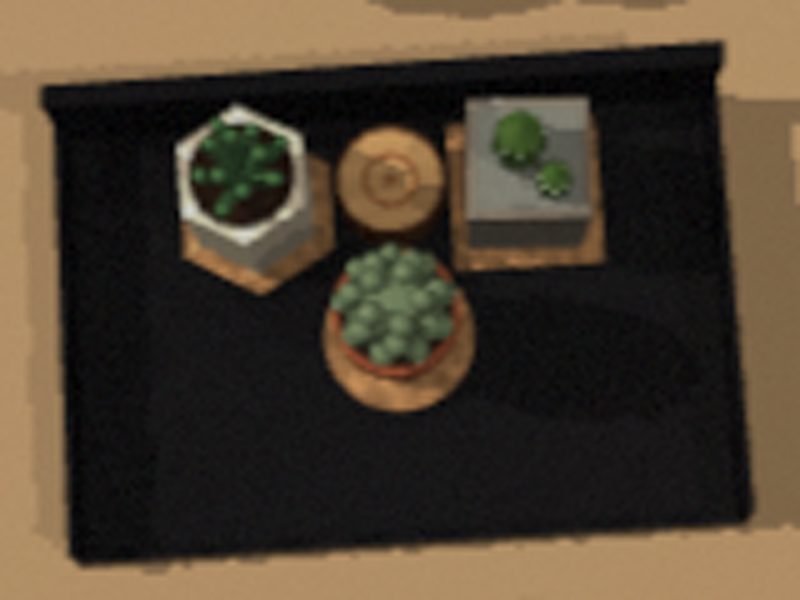

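View pics/c2.png

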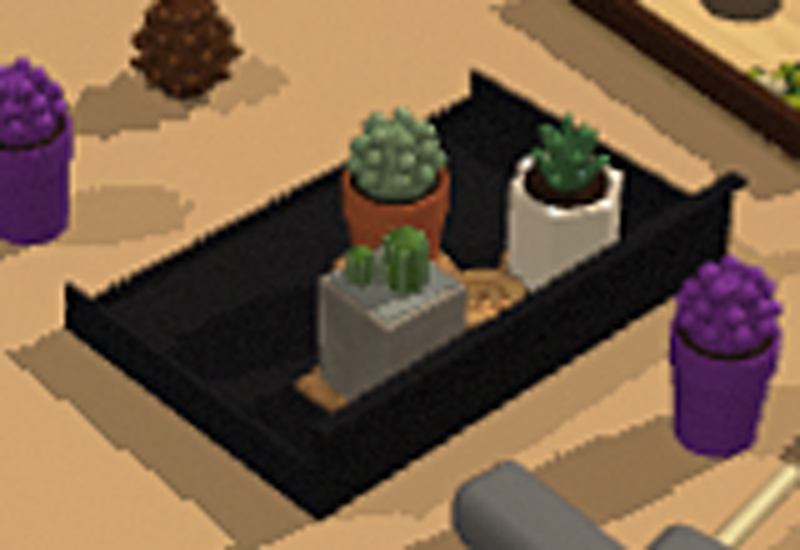

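```bash
cat > fit.py <<'E'
from h import *
import glob
from scipy.optimize import minimize
def box(x0,x1,y0,y1,z0,z1): return np.array([[x,y,z] for x in(x0,x1) for y in(y0,y1) for z in(z0,z1)],float)
def cyl(r,z0,z1,n=40):
    a=np.arange(n)*2*np.pi/n; return np.concatenate([np.c_[r*np.cos(a),r*np.sin(a),0*a+z] for z in(z0,z1)])
def tray():
    return [box(-.095,.095,-.142,.142,0,.004),box(.091,.095,-.142,.142,0,.057),box(-.095,.095,.138,.142,0,.03),box(-.095,.095,-.142,-.138,0,.03),box(-.095,-.091,-.142,.142,0,.012)]
def place(P,p):
    c,s=np.cos(p[2]),np.sin(p[2]); R=np.array([[c,-s,0],[s,c,0],[0,0,1]]); return P@R.T+[p[0],p[1],p[3] if len(p)>3 else 0]
def render(parts,p,cam_):
    m=np.zeros((840,1120),np.uint8)
    for P in parts:
        q=proj(cam_,place(P,p))*2+.5
        h=cv2.convexHull((q*16).round().astype(np.int32)); cv2.fillConvexPoly(m,h,255,cv2.LINE_AA,4)
    return cv2.resize(m,(560,420),interpolation=cv2.INTER_AREA)/255.
def fit(parts,p0,masks,z=0,sym=False):
    def f(p):
        pp=[p[0],p[1],0 if sym else p[2],z]; e=0
        for c,m in masks.items():
            r=render(parts,pp,c); e+=1-(r*m).sum()/np.maximum(r,m).sum()
        return e
    n=2 if sym else 3
    best=None
    for k in range(3):
        s=np.vstack([p0[:n]]+[np.array(p0[:n])+d for d in np.diag([.01,.01,.08][:n])*(-1)**k])
        r=minimize(f,p0[:n],method="Nelder-Mead",options=dict(initial_simplex=s,xatol=1e-5,fatol=1e-6))
        if best is None or r.fun<best.fun: best=r
        p0=best.x
    return best.x,best.fun
E
python3 - <<'E'
from fit import *
M={}
for n in("tray","board","log"):
    M[n]={c:np.load(glob.glob(f"m_{n}_{c}_*.npy")[0]).astype(float) for c in("top","scene")}
def rep(n,parts,p0,z,sym=False,mm=None):
    for s in(("top",),("scene",),("top","scene")):
        print(n,s,*[np.round(v,4) for v in fit(parts,p0,{c:M[n][c] for c in s},z,sym)])
t0=plane("top",[[279,205]],.01)[0]; b0=plane("top",[[450,243]],.012)[0]; l0=plane("top",[[277.5,181]],.03)[0]
print(t0,b0,l0)
rep("tray",tray(),[t0[0],t0[1],.05],0)
rep("board",[box(-.135,.135,-.056,.056,0,.012)],[b0[0],b0[1],.05],0)
print(fit([cyl(.024,0,.029)],l0,{"top":M["log"]["top"]},.004,True))
im=cv2.imread("pics/top0.png")
for n,roi in(("top",(100,225,150,270)),("scene",(335,148,365,172))):
    g=cv2.cvtColor(cv2.imread(f"pics/{n}0.png"),cv2.COLOR_BGR2GRAY)
    x0,y0,x1,y1=roi; m=np.zeros(g.shape); m[y0:y1,x0:x1]=g[y0:y1,x0:x1]<95
    nl,lab,st,ce=cv2.connectedComponentsWithStats(m.astype(np.uint8))
    print(st,ce); i=1+np.argmax(st[1:,4]); m=(lab==i).astype(float)
    print("patch",n,plane(n,[ce[i]],.008),fit([cyl(.025,.008,.008)],plane(n,[ce[i]],.008)[0],{n:m},0,True))
E
```

```text
[0.57949642 0.01527921 0.01      ] [ 0.49941399 -0.34113186  0.012     ] [0.62743525 0.01822942 0.03      ]
tray ('top',) [0.5736 0.0158 0.0699] 0.26Traceback (most recent call last):
  File "<stdin>", line 10, in <module>
  File "<stdin>", line 7, in rep
  File "fit.py", line 27, in fit
    r=minimize(f,p0[:n],method="Nelder-Mead",options=dict(initial_simplex=s,xatol=1e-5,fatol=1e-6))
    res = _minimize_neldermead(fun, x0, args, callback, bounds=bounds,
                               **options)
    fxcc = func(xcc)
    fx = function(np.copy(x), *(wrapper_args + args))
  File "fit.py", line 21, in f
    r=render(parts,pp,c); e+=1-(r*m).sum()/np.maximum(r,m).sum()
  File "fit.py", line 14, in render
    q=proj(cam_,place(P,p))*2+.5
      ~~~~^^^^^^^^^^^^^^^^^
  File "h.py", line 11, in proj
    K,D,E=cam(n); W=np.linalg.inv(E); r,_=cv2.Rodrigues(W[:3,:3])
          ~~~^^^
  File "h.py", line 4, in cam
    p=bot.camera_params(n); K=np.array([[p["fx"],0,p["cx"]],[0,p["fy"],p["cy"]],[0,0,1]]); return K,np.array(p["D"]),np.array(p["extrinsics"])
ValueError: time passes only in moves, steps and waits
```

```bash
python3 - <<'E'
import pickle
from station import bot
pickle.dump({n:bot.camera_params(n) for n in("top","scene")},open("cams.pkl","wb"))
E
sed -i 's/^from station import bot/from station import bot\nimport pickle\nCP=pickle.load(open("cams.pkl","rb"))/; s/p=bot.camera_params(n)/p=CP[n]/' h.py
cat > f1.py <<'E'
from fit import *
from scipy.ndimage import binary_fill_holes
M={}
for n in("tray","board","log"):
    M[n]={c:binary_fill_holes(np.load(glob.glob(f"m_{n}_{c}_*.npy")[0])).astype(float) for c in("top","scene")}
for c in("top","scene"):
    M["tray"][c]=binary_fill_holes(np.maximum.reduce([M["tray"][c]]+[np.load(f) for n in("pot_square","pot_hex","log") for f in glob.glob(f"m_{n}_{c}_*")])).astype(float)
def rep(n,parts,p0,z,sym=False,mm=None):
    for s in(("top",),("scene",),("top","scene")):
        print(n,s,*[np.round(v,4) for v in fit(parts,p0,{c:M[n][c] for c in s},z,sym)],flush=True)
t0=plane("top",[[279,205]],.01)[0]; b0=plane("top",[[450,243]],.012)[0]; l0=plane("top",[[277.5,181]],.03)[0]
rep("tray",tray(),[t0[0],t0[1],.05],0)
rep("board",[box(-.135,.135,-.056,.056,0,.012)],[b0[0],b0[1],.05],0)
print(fit([cyl(.024,0,.029)],l0,{"top":M["log"]["top"]},.004,True))
for n,roi in(("top",(100,225,150,270)),("scene",(335,148,365,172))):
    g=cv2.cvtColor(cv2.imread(f"pics/{n}0.png"),cv2.COLOR_BGR2GRAY)
    x0,y0,x1,y1=roi; m=np.zeros(g.shape); m[y0:y1,x0:x1]=g[y0:y1,x0:x1]<95
    nl,lab,st,ce=cv2.connectedComponentsWithStats(m.astype(np.uint8))
    i=1+np.argmax(st[1:,4]); m=(lab==i).astype(float)
    print("patch",n,st[i],ce[i],plane(n,[ce[i]],.008),fit([cyl(.025,.008,.008)],plane(n,[ce[i]],.008)[0],{n:m},0,True))
E
python3 f1.py
```

```text
tray ('top',) [0.5732 0.0158 0.0657] 0.0295
tray ('scene',) [0.571  0.0154 0.0653] 0.1006
tray ('top', 'scene') [0.5725 0.0157 0.0655] 0.1328
board ('top',) [ 0.5032 -0.3422  0.0576] 0.0517
board ('scene',) [ 0.5023 -0.3429  0.0566] 0.0537
board ('top', 'scene') [ 0.5029 -0.3429  0.0575] 0.1062
(array([0.62663971, 0.01864669]), np.float64(0.16149373918605314))
patch top [114 236  22  23 408] [124.38235294 247.17647059] [[0.48823228 0.34365129 0.008     ]] (array([0.48825546, 0.34379587]), np.float64(0.09957924263674633))
patch scene [340 156  16   8 101] [347.5049505  159.64356436] [[0.48912738 0.34223875 0.008     ]] (array([0.48911948, 0.34338411]), np.float64(0.21626808834729616))
```

```bash
cat > ov.py <<'E'
from fit import *
T=[.5727,.0157,.0656,0]; 
def inT(x,y,z=.008,yaw=0):
    q=place(np.array([[x,y,0]]),T)[0]; return [q[0],q[1],T[2]+yaw,z]
a=np.arange(6)*np.pi/3
def hexp(R,z0,z1): return np.concatenate([np.c_[R*np.cos(a),R*np.sin(a),0*a+z] for z in(z0,z1)])
cone=np.concatenate([cyl(.02,0,.001)[:40],cyl(.026,.045,.062)])
sqp=box(-.025,.025,-.025,.025,0,.062)
items=[(tray(),T)[0:2]]
def draw(im,n,P,p,col,s,o):
    q=(proj(n,place(P,p))-o+.5)*s
    cv2.polylines(im,[cv2.convexHull(q.round().astype(np.int32))],True,col,1)
if __name__=="__main__":
  for n,roi,s in(("top",(200,145,360,265),5),("scene",(200,160,360,270),5)):
    x0,y0,x1,y1=roi
    im=cv2.resize(cv2.imread(f"pics/{n}0.png")[y0:y1,x0:x1],None,fx=s,fy=s,interpolation=cv2.INTER_CUBIC)
    o=np.array([x0,y0])
    for P in tray(): draw(im,n,P,T,(255,255,0),s,o)
    draw(im,n,cone,inT(-.006,0),(0,0,255),s,o); draw(im,n,cyl(.032,.0,.004),inT(-.006,0,.004),(0,255,255),s,o)
    draw(im,n,sqp,inT(.053,-.058),(0,0,255),s,o); draw(im,n,box(-.032,.032,-.032,.032,.0,.004),inT(.053,-.058,.004),(0,255,255),s,o)
    draw(im,n,hexp(.025/np.cos(np.pi/6),0,.062),inT(.053,.058),(0,0,255),s,o); draw(im,n,hexp(.032/np.cos(np.pi/6),.0,.004),inT(.053,.058,.004),(0,255,255),s,o)
    draw(im,n,cyl(.024,0,.029),[.6266,.0186,0,.004],(255,0,255),s,o)
    cv2.imwrite(f"pics/ov_{n}.png",im)
E
python3 ov.py
```

```text
(no output)
```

View pics/ov_top.png

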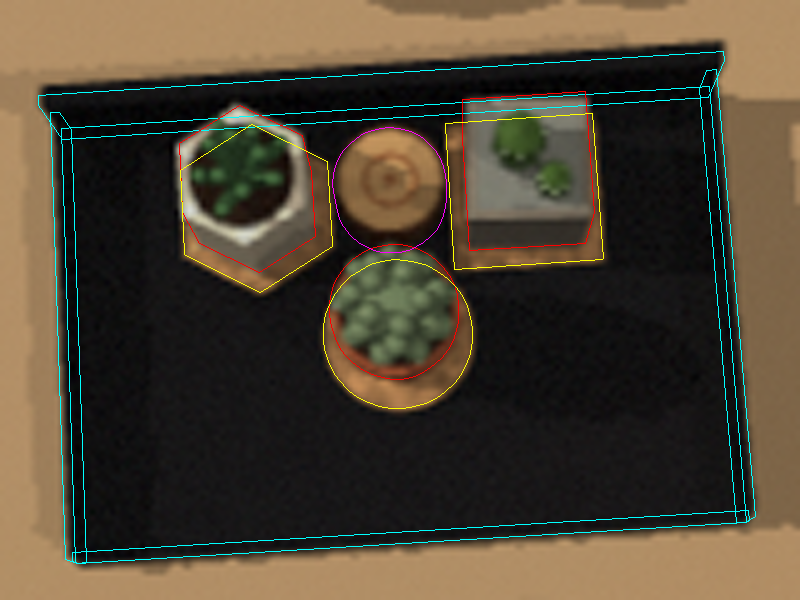

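View pics/ov_scene.png

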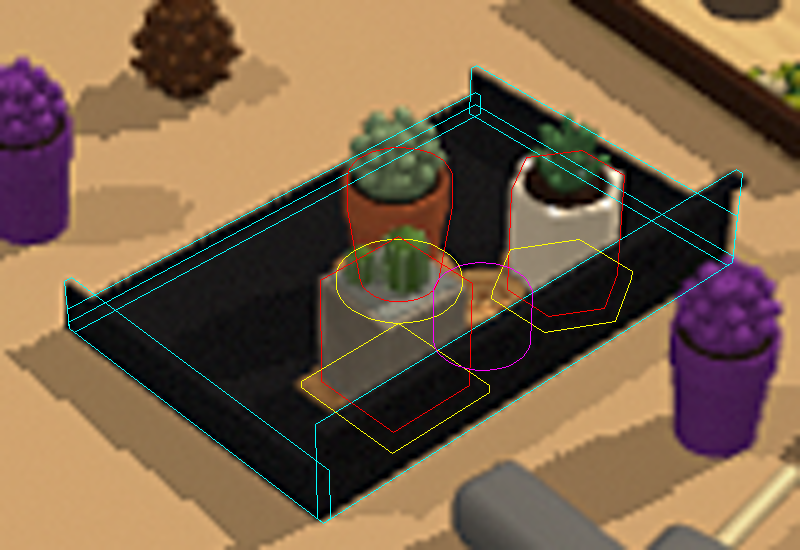

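```bash
cat > go.py <<'E'
# usage: go.py x y z jawyaw(rad of jaw axis to world y)
import sys,numpy as np
from station import bot
from scipy.spatial.transform import Rotation as R
s=bot.read_state(); r=R.from_quat(s["ee_rot"]); A=r.as_matrix(); p=np.array(s["tcp_pos"])
print("t %.2f tcp"%s["t"],np.round(p,4),"grip %.3f"%s["gripper_width"],"F",np.round(s["ft_force"],2))
print("tool x",np.round(A[:,0],3),"y",np.round(A[:,1],3),"z",np.round(A[:,2],3),"q7 %.2f"%s["qpos"][6])
# jaw angle from world y (ccw)
ja=np.arctan2(-A[0,2],A[1,2])
if len(sys.argv)>1:
    x,y,z,w=map(float,sys.argv[1:5]); d=(w-ja+np.pi/2)%np.pi-np.pi/2
    # turn about tool x (down): world yaw change = -turn
    turn=-d
    print("turn about tool x rad %.4f = units %.4f (alt %.4f)"%(turn,turn/(np.pi/2),(turn-np.sign(turn)*np.pi)/(np.pi/2)))
    dw=np.array([x,y,z])-p
    print("units now-axes",np.round(A.T@dw/.08,4))
    # after ideal rotation: tool down
    sg=np.sign(np.cos(ja+d-w)); zz=np.array([-np.sin(w),np.cos(w),0])*sg; xx=np.array([0,0,-1.]); yy=np.cross(zz,xx)
    print("units after turn: tx %.4f ty %.4f tz %.4f"%tuple(np.array([xx@dw,yy@dw,zz@dw])/.08))
E
python3 go.py .5667 .0153 .15 .0656
```

```text
t 1.20 tcp [0.1875 0.5962 0.2387] grip 1.000 F [ 0.03 -0.15  0.32]
tool x [-0.  0. -1.] y [-0.954  0.3    0.   ] z [0.3   0.954 0.   ] q7 -0.22
turn about tool x rad -0.3703 = units -0.2358 (alt 1.7642)
units now-axes [ 1.1088 -6.7    -5.5049]
units after turn: tx 1.1091 ty -4.2535 tz -7.5565
```

Emit:
carry_out(plan="0 0 0 -0.0786 -1; 0 0 0 -0.0786 -1; 0 0 0 -0.0786 -1; 0 -0.23 -0.42 0 -1; 0 -0.23 -0.42 0 -1; 0 -0.23 -0.42 0 -1; 0 -0.23 -0.42 0 -1; 0 -0.23 -0.42 0 -1; 0 -0.23 -0.42 0 -1; 0 -0.23 -0.42 0 -1; 0 -0.23 -0.42 0 -1; 0 -0.23 -0.42 0 -1")

```text
t: 2.2
tcp_pos: [0.3735, 0.3038, 0.239]
ee_rot: [0.516, -0.483, -0.516, -0.484]
ft_force: [-0.1, -0.8, 1.0]
gripper_width: 1.004
```

```bash
python3 go.py .5667 .0153 .15 .0656
```

```text
t 2.20 tcp [0.3735 0.3038 0.239 ] grip 1.004 F [-0.09 -0.79  1.01]
tool x [ 0.001  0.    -1.   ] y [-0.998 -0.066 -0.001] z [-0.066  0.998  0.   ] q7 0.57
turn about tool x rad 0.0002 = units 0.0001 (alt -1.9999)
units now-axes [ 1.112  -2.1723 -3.7572]
units after turn: tx 1.1120 ty -2.1737 tz -3.7564
```

Emit:
carry_out(plan="0 -0.24 -0.42 0 -1; 0 -0.24 -0.42 0 -1; 0 -0.24 -0.42 0 -1; 0 -0.24 -0.42 0 -1; 0 -0.24 -0.42 0 -1; 0 -0.24 -0.42 0 -1; 0.2 -0.24 -0.42 0 -1; 0.3 -0.24 -0.42 0 -1; 0.3 -0.24 -0.42 0 -1; 0 0 0 0 -1; 0 0 0 0 -1; 0 0 0 0 -1")

```text
t: 3.2
tcp_pos: [0.561, 0.0214, 0.1789]
ee_rot: [-0.516, 0.483, 0.517, 0.483]
ft_force: [-0.9, 0.5, -1.2]
gripper_width: 0.999
```

```bash
python3 go.py .5667 .0153 .0443 .0656
python3 - <<'E'
from h import *
cv2.imwrite("pics/s1.png",bot.capture("scene"))
E
```

```text
t 3.20 tcp [0.561  0.0214 0.1789] grip 0.999 F [-0.88  0.47 -1.16]
tool x [-0.     0.001 -1.   ] y [-0.998 -0.066  0.   ] z [-0.066  0.998  0.001] q7 1.18
turn about tool x rad 0.0004 = units 0.0002 (alt -1.9998)
units now-axes [ 1.6828 -0.0668 -0.0834]
units after turn: tx 1.6829 ty -0.0666 tz -0.0814
```

View pics/s1.png

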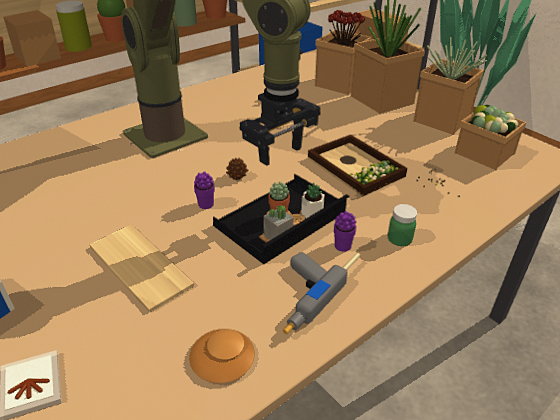

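Emit:
carry_out(plan="0 -0.067 -0.082 0 -1; 0.2 0 0 0 -1; 0.2 0 0 0 -1; 0.2 0 0 0 -1; 0.2 0 0 0 -1; 0.2 0 0 0 -1; 0.2 0 0 0 -1; 0.2 0 0 0 -1; 0.2 0 0 0 -1; 0.08 0 0 0 -1; 0 0 0 0 -1; 0 0 0 0 -1")

```text
t: 4.25
tcp_pos: [0.5674, 0.015, 0.0451]
ee_rot: [0.517, -0.483, -0.516, -0.483]
ft_force: [0.1, -0.6, 0.1]
gripper_width: 0.996
```

```bash
python3 go.py .5667 .0153 .0443 .0656
```

```text
t 4.25 tcp [0.5674 0.015  0.0451] grip 0.996 F [ 0.13 -0.62  0.15]
tool x [ 0.001  0.    -1.   ] y [-0.998 -0.067 -0.001] z [-0.067  0.998  0.   ] q7 1.10
turn about tool x rad 0.0010 = units 0.0006 (alt -1.9994)
units now-axes [0.0099 0.0082 0.0047]
units after turn: tx 0.0099 ty 0.0082 tz 0.0047
```

Emit:
carry_out(plan="0 0 0 0 1; 0 0 0 0 1; 0 0 0 0 1; 0 0 0 0 1; 0 0 0 0 1; 0 0 0 0 1; -0.05 0 0 0 1; -0.15 0 0 0 1; -0.15 0 0 0 1; 0 0 0 0 1")

```text
t: 5.08
tcp_pos: [0.5684, 0.0147, 0.0751]
ee_rot: [0.517, -0.482, -0.515, -0.485]
ft_force: [-0.4, 0.6, -2.5]
gripper_width: 0.574
```

```bash
python3 go.py .5667 .0153 .165 .0656
python3 - <<'E'
from h import *
cv2.imwrite("pics/s2.png",bot.capture("scene")[120:290,180:380].repeat(3,0).repeat(3,1))
E
```

```text
t 5.08 tcp [0.5684 0.0147 0.0751] grip 0.574 F [-0.35  0.58 -2.47]
tool x [ 0.004  0.001 -1.   ] y [-0.998 -0.065 -0.004] z [-0.065  0.998  0.001] q7 1.12
turn about tool x rad -0.0001 = units -0.0001 (alt 1.9999)
units now-axes [-1.1241  0.0166  0.01  ]
units after turn: tx -1.1240 ty 0.0211 tz 0.0094
```

View pics/s2.png

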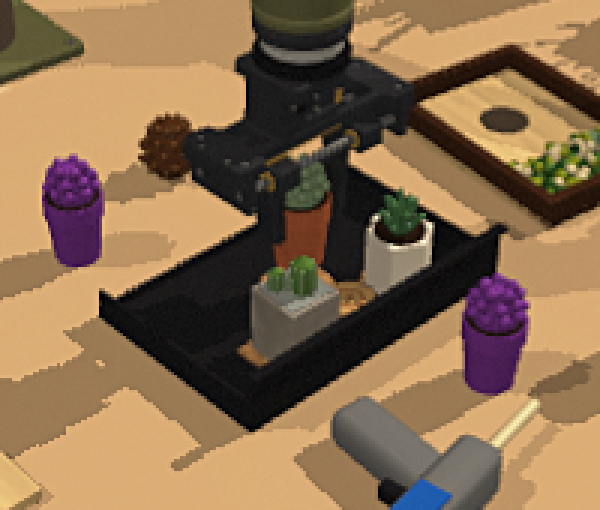

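```bash
python3 go.py .4180 -.3476 .165 .0575
```

```text
t 5.13 tcp [0.5681 0.0146 0.0742] grip 0.576 F [ 0.3  -0.55 -3.77]
tool x [ 0.003  0.001 -1.   ] y [-0.998 -0.065 -0.003] z [-0.065  0.998  0.001] q7 1.12
turn about tool x rad 0.0080 = units 0.0051 (alt -1.9949)
units now-axes [-1.1444  2.1648 -4.3941]
units after turn: tx -1.1349 ty 2.1334 tz -4.4118
```

Emit:
carry_out(plan="-0.285 0 0 0 1; -0.285 0 0 0 1; -0.285 0 0 0 1; -0.285 0 0 0.005 1; 0 0.1 -0.2 0 1; 0 0.15 -0.31 0 1; 0 0.16 -0.33 0 1; 0 0.16 -0.33 0 1; 0 0.16 -0.33 0 1; 0 0.16 -0.33 0 1; 0 0.16 -0.33 0 1; 0 0.16 -0.33 0 1")

```text
t: 6.13
tcp_pos: [0.4808, -0.1913, 0.1637]
ee_rot: [-0.514, 0.485, 0.514, 0.485]
ft_force: [0.3, -0.4, -2.5]
gripper_width: 0.581
```

```bash
python3 go.py .4180 -.3476 .165 .0575
```

```text
t 6.13 tcp [ 0.4808 -0.1913  0.1637] grip 0.581 F [ 0.26 -0.44 -2.52]
tool x [-0.  0. -1.] y [-0.998 -0.058  0.   ] z [-0.058  0.998  0.   ] q7 1.49
turn about tool x rad 0.0005 = units 0.0003 (alt -1.9997)
units now-axes [-0.0166  0.8971 -1.9053]
units after turn: tx -0.0167 ty 0.8962 tz -1.9057
```

Emit:
carry_out(plan="0 0.15 -0.32 0 1; 0 0.15 -0.32 0 1; 0 0.15 -0.32 0 1; 0 0.15 -0.32 0 1; 0 0.15 -0.32 0 1; 0 0.15 -0.31 0 1; 0 0 0 0 1; 0 0 0 0 1; 0 0 0 0 1")

```text
t: 6.88
tcp_pos: [0.4189, -0.346, 0.1636]
ee_rot: [-0.514, 0.485, 0.514, 0.486]
ft_force: [0.8, 0.4, -3.1]
gripper_width: 0.574
```

```bash
python3 go.py .4180 -.3476 .050 .0575
```

```text
t 6.88 tcp [ 0.4189 -0.346   0.1636] grip 0.574 F [ 0.77  0.45 -3.06]
tool x [ 0.     0.001 -1.   ] y [-0.998 -0.058 -0.   ] z [-0.058  0.998  0.001] q7 1.79
turn about tool x rad 0.0005 = units 0.0003 (alt -1.9997)
units now-axes [ 1.4196  0.0124 -0.0204]
units after turn: tx 1.4196 ty 0.0119 tz -0.0190
```

Emit:
carry_out(plan="0.2 0.01 -0.02 0 1; 0.2 0 0 0 1; 0.2 0 0 0 1; 0.2 0 0 0 1; 0.2 0 0 0 1; 0.2 0 0 0 1; 0.1 0 0 0 1; 0.08 0 0 0 1; 0.04 0 0 0 1; 0 0 0 0 1; 0 0 0 0 1")

```text
t: 7.8
tcp_pos: [0.4185, -0.3484, 0.0505]
ee_rot: [0.515, -0.485, -0.514, -0.485]
ft_force: [1.2, -0.0, -2.2]
gripper_width: 0.579
```

```bash
python3 go.py .4180 -.3476 .0495 .0575
```

```text
t 7.80 tcp [ 0.4185 -0.3484  0.0505] grip 0.579 F [ 1.15 -0.03 -2.21]
tool x [ 0.001 -0.    -1.   ] y [-0.998 -0.058 -0.001] z [-0.058  0.998 -0.   ] q7 1.69
turn about tool x rad 0.0006 = units 0.0004 (alt -1.9996)
units now-axes [0.0128 0.0057 0.0104]
units after turn: tx 0.0128 ty 0.0057 tz 0.0104
```

Emit:
carry_out(plan="0.015 0 0 0 1; 0 0 0 0 1; 0 0 0 0 -1; 0 0 0 0 -1; 0 0 0 0 -1; 0 0 0 0 -1; 0 0 0 0 -1; -0.2 0 0 0 -1; -0.4 0 0 0 -1; -0.5 0 0 0 -1; -0.25 0 0 0 -1; 0 0 0 0 -1")

```text
t: 8.8
tcp_pos: [0.4205, -0.3499, 0.1612]
ee_rot: [0.517, -0.485, -0.511, -0.486]
ft_force: [1.1, 0.1, 0.3]
gripper_width: 1.003
```

```bash
python3 go.py .6294 -.0387 .155 .0656;  python3 - <<'E'
from h import *
cv2.imwrite("pics/s3.png",bot.capture("top"))
E
```

```text
t 8.80 tcp [ 0.4205 -0.3499  0.1612] grip 1.003 F [1.13 0.12 0.32]
tool x [ 0.007 -0.005 -1.   ] y [-0.998 -0.057 -0.007] z [-0.057  0.998 -0.005] q7 1.78
turn about tool x rad -0.0083 = units -0.0053 (alt 1.9947)
units now-axes [ 0.0783 -2.8294  3.7343]
units after turn: tx 0.0775 ty -2.8609 tz 3.7102
```

View pics/s3.png

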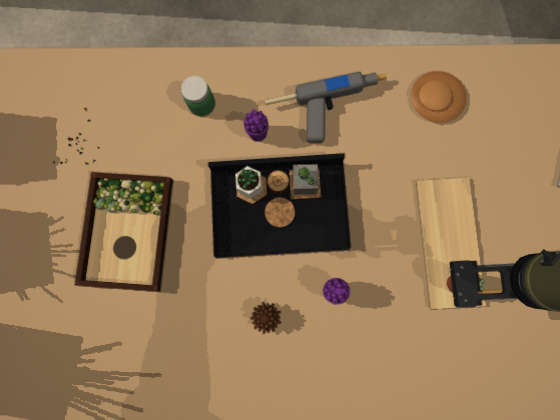

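Emit:
carry_out(plan="0 -0.24 0.31 -0.005 -1; 0 -0.24 0.31 0 -1; 0 -0.24 0.31 0 -1; 0 -0.24 0.31 0 -1; 0 -0.24 0.31 0 -1; 0 -0.24 0.31 0 -1; 0 -0.24 0.31 0 -1; 0 -0.24 0.31 0 -1; 0 -0.24 0.31 0 -1; 0 -0.24 0.31 0 -1; 0 -0.24 0.31 0 -1; 0 -0.22 0.3 0 -1")

```text
t: 9.85
tcp_pos: [0.6269, -0.0359, 0.155]
ee_rot: [-0.516, 0.484, 0.517, 0.482]
ft_force: [0.1, -0.2, -0.1]
gripper_width: 0.997
```

Emit:
carry_out(plan="0 0 0 0 -1; 0 0 0 0 -1; 0 0 0 0 -1")

```text
t: 10.1
tcp_pos: [0.6258, -0.0383, 0.1553]
ee_rot: [-0.516, 0.484, 0.517, 0.482]
ft_force: [-0.4, -0.1, -0.1]
gripper_width: 1.001
```

```bash
python3 go.py .6294 -.0387 .0445 .0656
```

```text
t 10.10 tcp [ 0.6258 -0.0383  0.1553] grip 1.001 F [-0.36 -0.11 -0.13]
tool x [-0.003 -0.001 -1.   ] y [-0.998 -0.066  0.003] z [-0.066  0.998 -0.001] q7 1.29
turn about tool x rad -0.0000 = units -0.0000 (alt 2.0000)
units now-axes [ 1.3846 -0.0492 -0.0067]
units after turn: tx 1.3848 ty -0.0446 tz -0.0083
```

Emit:
carry_out(plan="0.2 -0.045 -0.007 0 -1; 0.2 0 0 0 -1; 0.2 0 0 0 -1; 0.2 0 0 0 -1; 0.2 0 0 0 -1; 0.2 0 0 0 -1; 0.1 0 0 0 -1; 0.08 0 0 0 -1; 0 0 0 0 -1; 0 0 0 0 -1")

```text
t: 10.93
tcp_pos: [0.6306, -0.0382, 0.0463]
ee_rot: [-0.516, 0.484, 0.516, 0.483]
ft_force: [0.4, -0.3, -0.1]
gripper_width: 0.999
```

```bash
python3 go.py .6294 -.0387 .0445 .0656
```

```text
t 10.93 tcp [ 0.6306 -0.0382  0.0463] grip 0.999 F [ 0.36 -0.34 -0.06]
tool x [-0. -0. -1.] y [-0.998 -0.065  0.   ] z [-0.065  0.998 -0.   ] q7 1.23
turn about tool x rad -0.0006 = units -0.0004 (alt 1.9996)
units now-axes [ 0.023   0.016  -0.0052]
units after turn: tx 0.0230 ty 0.0160 tz -0.0052
```

Emit:
carry_out(plan="0.02 0.015 0 0 -1; 0 0 0 0 1; 0 0 0 0 1; 0 0 0 0 1; 0 0 0 0 1; 0 0 0 0 1; 0 0 0 0 1; -0.05 0 0 0 1; -0.2 0 0 0 1; -0.3 0 0 0 1; -0.4 0 0 0 1; -0.4 0 0 0 1")

```text
t: 11.93
tcp_pos: [0.6285, -0.0377, 0.1534]
ee_rot: [-0.515, 0.484, 0.517, 0.483]
ft_force: [0.5, -0.0, -2.6]
gripper_width: 0.565
```

Emit:
carry_out(plan="-0.2 0 0 0 1; 0 0 0 0 1; 0 0 0 0 1")

```text
t: 12.18
tcp_pos: [0.6296, -0.0379, 0.1692]
ee_rot: [0.516, -0.483, -0.516, -0.484]
ft_force: [0.1, 0.5, -2.9]
gripper_width: 0.571
```

```bash
python3 go.py .5029 -.3427 .165 .0575
```

```text
t 12.18 tcp [ 0.6296 -0.0379  0.1692] grip 0.571 F [ 0.14  0.54 -2.92]
tool x [ 0.001 -0.    -1.   ] y [-0.998 -0.066 -0.001] z [-0.066  0.998 -0.   ] q7 1.30
turn about tool x rad 0.0081 = units 0.0051 (alt -1.9949)
units now-axes [ 0.0514  1.8296 -3.6985]
units after turn: tx 0.0530 ty 1.7997 tz -3.7131
```

Emit:
carry_out(plan="0 0.1 -0.2 0.005 1; 0 0.15 -0.3 0 1; 0 0.16 -0.33 0 1; 0 0.16 -0.33 0 1; 0 0.16 -0.33 0 1; 0 0.16 -0.33 0 1; 0 0.16 -0.33 0 1; 0 0.16 -0.33 0 1; 0 0.16 -0.33 0 1; 0 0.16 -0.33 0 1; 0 0.15 -0.3 0 1; 0.05 0.12 -0.28 0 1")

```text
t: 13.18
tcp_pos: [0.5006, -0.3447, 0.1629]
ee_rot: [-0.513, 0.486, 0.515, 0.485]
ft_force: [-0.1, 0.5, -1.5]
gripper_width: 0.562
```

Emit:
carry_out(plan="0 0 0 0 1; 0 0 0 0 1; 0 0 0 0 1")

```text
t: 13.43
tcp_pos: [0.5027, -0.3417, 0.1633]
ee_rot: [-0.513, 0.485, 0.516, 0.485]
ft_force: [-0.4, 0.4, -1.6]
gripper_width: 0.567
```

```bash
python3 go.py .5029 -.3427 .0495 .0575
```

```text
t 13.43 tcp [ 0.5027 -0.3417  0.1633] grip 0.567 F [-0.42  0.38 -1.57]
tool x [-0.002  0.003 -1.   ] y [-0.998 -0.059  0.002] z [-0.059  0.998  0.003] q7 1.77
turn about tool x rad 0.0012 = units 0.0008 (alt -1.9992)
units now-axes [ 1.4227 -0.0043 -0.0173]
units after turn: tx 1.4227 ty -0.0019 tz -0.0132
```

Emit:
carry_out(plan="0.2 0 -0.01 0 1; 0.2 0 0 0 1; 0.2 0 0 0 1; 0.2 0 0 0 1; 0.2 0 0 0 1; 0.2 0 0 0 1; 0.1 0 0 0 1; 0.08 0 0 0 1; 0.03 0 0 0 1; 0 0 0 0 1; 0 0 0 0 1")

```text
t: 14.35
tcp_pos: [0.5037, -0.344, 0.0526]
ee_rot: [0.515, -0.485, -0.514, -0.485]
ft_force: [0.5, -0.2, -1.0]
gripper_width: 0.56
```

```bash
python3 go.py .5029 -.3427 .0490 .0575
```

```text
t 14.35 tcp [ 0.5037 -0.344   0.0526] grip 0.560 F [ 0.52 -0.18 -1.04]
tool x [ 0.001 -0.    -1.   ] y [-0.998 -0.058 -0.001] z [-0.058  0.998 -0.   ] q7 1.69
turn about tool x rad 0.0006 = units 0.0004 (alt -1.9996)
units now-axes [0.0452 0.0088 0.0167]
units after turn: tx 0.0452 ty 0.0088 tz 0.0167
```

Emit:
carry_out(plan="0.02 0 0 0 1; 0.015 0 0 0 1; 0 0 0 0 1; 0 0 0 0 1")

```text
t: 14.68
tcp_pos: [0.5031, -0.3442, 0.0495]
ee_rot: [0.514, -0.485, -0.514, -0.485]
ft_force: [-1.1, -0.8, -0.7]
gripper_width: 0.564
```

Release, rise, and check.

Emit:
carry_out(plan="0 0 0 0 -1; 0 0 0 0 -1; 0 0 0 0 -1; 0 0 0 0 -1; 0 0 0 0 -1; -0.2 0 0 0 -1; -0.4 0 0 0 -1; -0.5 0 0 0 -1; -0.25 0 0 0 -1; 0 0 0 0 -1; 0 0 0 0 -1")

```text
t: 15.6
tcp_pos: [0.5036, -0.3445, 0.1584]
ee_rot: [0.515, -0.485, -0.513, -0.486]
ft_force: [-1.4, -0.0, -0.0]
gripper_width: 0.999
```

```bash
python3 go.py .6218 .0771 .16 .0656;  python3 - <<'E'
from h import *
cv2.imwrite("pics/s4.png",bot.capture("scene")[130:330,40:360].repeat(2,0).repeat(2,1))
E
```

```text
t 15.60 tcp [ 0.5036 -0.3445  0.1584] grip 0.999 F [-1.42 -0.   -0.01]
tool x [ 0.002 -0.001 -1.   ] y [-0.998 -0.057 -0.002] z [-0.057  0.998 -0.001] q7 1.76
turn about tool x rad -0.0081 = units -0.0052 (alt 1.9948)
units now-axes [-0.0242 -1.7775  5.1764]
units after turn: tx -0.0202 ty -1.8194 tz 5.1619
```

View pics/s4.png

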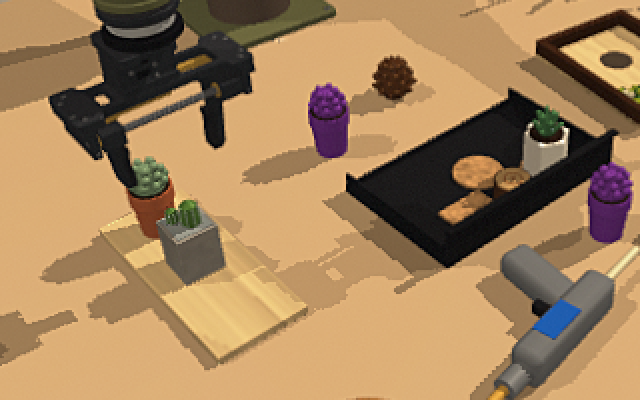

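Emit:
carry_out(plan="0 -0.15 0.43 -0.005 -1; 0 -0.15 0.43 0 -1; 0 -0.15 0.43 0 -1; 0 -0.15 0.43 0 -1; 0 -0.15 0.43 0 -1; 0 -0.15 0.43 0 -1; 0 -0.15 0.43 0 -1; 0 -0.15 0.43 0 -1; 0 -0.15 0.43 0 -1; 0 -0.15 0.43 0 -1; 0 -0.15 0.43 0 -1; 0 -0.17 0.43 0 -1")

```text
t: 16.65
tcp_pos: [0.6202, 0.0786, 0.1551]
ee_rot: [-0.515, 0.485, 0.517, 0.482]
ft_force: [0.0, -0.7, -0.8]
gripper_width: 0.999
```

Emit:
carry_out(plan="0 0 0 0 -1; 0 0 0 0 -1; 0 0 0 0 -1; 0 0 0 0 -1")

```text
t: 16.98
tcp_pos: [0.6207, 0.0749, 0.156]
ee_rot: [-0.515, 0.485, 0.516, 0.483]
ft_force: [-0.4, -0.2, 0.1]
gripper_width: 0.999
```

```bash
python3 go.py .6218 .0771 .0445 .0656
```

```text
t 16.98 tcp [0.6207 0.0749 0.156 ] grip 0.999 F [-0.44 -0.2   0.11]
tool x [-0.003 -0.002 -1.   ] y [-0.998 -0.063  0.003] z [-0.063  0.998 -0.002] q7 1.13
turn about tool x rad -0.0021 = units -0.0014 (alt 1.9986)
units now-axes [ 1.3935 -0.0195  0.0294]
units after turn: tx 1.3936 ty -0.0157 tz 0.0265
```

Emit:
carry_out(plan="0.2 -0.015 0.027 -0.001 -1; 0.2 0 0 0 -1; 0.2 0 0 0 -1; 0.2 0 0 0 -1; 0.2 0 0 0 -1; 0.2 0 0 0 -1; 0.1 0 0 0 -1; 0.09 0 0 0 -1; 0 0 0 0 -1; 0 0 0 0 -1")

```text
t: 17.82
tcp_pos: [0.6227, 0.079, 0.0462]
ee_rot: [0.516, -0.483, -0.516, -0.483]
ft_force: [-0.2, -0.6, -0.2]
gripper_width: 1.006
```

```bash
python3 go.py .6218 .0771 .0447 .0656
```

```text
t 17.82 tcp [0.6227 0.079  0.0462] grip 1.006 F [-0.24 -0.56 -0.23]
tool x [-0. -0. -1.] y [-0.998 -0.066  0.   ] z [-0.066  0.998 -0.   ] q7 1.07
turn about tool x rad 0.0008 = units 0.0005 (alt -1.9995)
units now-axes [ 0.0188  0.013  -0.0227]
units after turn: tx 0.0188 ty 0.0129 tz -0.0227
```

Emit:
carry_out(plan="0.018 0.01 -0.02 0 -1; 0 0 0 0 1; 0 0 0 0 1; 0 0 0 0 1; 0 0 0 0 1; 0 0 0 0 1; 0 0 0 0 1; -0.05 0 0 0 1; -0.2 0 0 0 1; -0.3 0 0 0 1; -0.4 0 0 0 1; -0.4 0 0 0 1")

```text
t: 18.82
tcp_pos: [0.621, 0.0778, 0.1531]
ee_rot: [-0.516, 0.483, 0.517, 0.482]
ft_force: [0.1, 0.4, -1.2]
gripper_width: 0.565
```

Emit:
carry_out(plan="-0.2 0 0 0 1; 0 0 0 0 1; 0 0 0 0 1")

```text
t: 19.07
tcp_pos: [0.622, 0.0778, 0.169]
ee_rot: [0.517, -0.483, -0.516, -0.483]
ft_force: [-0.7, 0.5, -2.3]
gripper_width: 0.564
```

```bash
python3 go.py .5878 -.3378 .165 .0575
```

```text
t 19.07 tcp [0.622  0.0778 0.169 ] grip 0.564 F [-0.68  0.48 -2.29]
tool x [ 0.001  0.    -1.   ] y [-0.998 -0.067 -0.001] z [-0.067  0.998  0.   ] q7 1.13
turn about tool x rad 0.0096 = units 0.0061 (alt -1.9939)
units now-axes [ 0.0487  0.7757 -5.1551]
units after turn: tx 0.0501 ty 0.7260 tz -5.1624
```

Emit:
carry_out(plan="0 0.03 -0.2 0.005 1; 0 0.04 -0.3 0 1; 0 0.06 -0.4 0 1; 0 0.06 -0.45 0 1; 0 0.06 -0.45 0 1; 0 0.06 -0.45 0 1; 0 0.06 -0.45 0 1; 0 0.06 -0.45 0 1; 0 0.06 -0.45 0 1; 0 0.06 -0.45 0 1; 0 0.06 -0.4 0 1; 0 0.06 -0.35 0 1")

```text
t: 20.07
tcp_pos: [0.589, -0.3113, 0.1657]
ee_rot: [-0.513, 0.486, 0.516, 0.484]
ft_force: [-0.1, -0.0, -1.8]
gripper_width: 0.558
```

Emit:
carry_out(plan="0.05 0.06 -0.26 0 1; 0 0.06 -0.1 0 1; 0 0 0 0 1; 0 0 0 0 1; 0 0 0 0 1")

```text
t: 20.48
tcp_pos: [0.5842, -0.3347, 0.1642]
ee_rot: [-0.515, 0.483, 0.516, 0.485]
ft_force: [0.0, 0.2, -1.2]
gripper_width: 0.566
```

```bash
python3 go.py .5878 -.3378 .0495 .0575
```

```text
t 20.48 tcp [ 0.5842 -0.3347  0.1642] grip 0.566 F [ 0.02  0.25 -1.23]
tool x [-0.     0.003 -1.   ] y [-0.998 -0.063  0.   ] z [-0.063  0.998  0.003] q7 1.76
turn about tool x rad 0.0051 = units 0.0033 (alt -1.9967)
units now-axes [ 1.4332 -0.0431 -0.0451]
units after turn: tx 1.4333 ty -0.0433 tz -0.0408
```

Emit:
carry_out(plan="0.2 -0.04 -0.04 0.003 1; 0.2 0 0 0 1; 0.2 0 0 0 1; 0.2 0 0 0 1; 0.2 0 0 0 1; 0.2 0 0 0 1; 0.1 0 0 0 1; 0.08 0 0 0 1; 0.03 0 0 0 1; 0 0 0 0 1; 0 0 0 0 1")

```text
t: 21.4
tcp_pos: [0.5875, -0.3409, 0.0524]
ee_rot: [0.514, -0.486, -0.513, -0.486]
ft_force: [0.5, -0.7, -1.4]
gripper_width: 0.565
```

```bash
python3 go.py .5878 -.3378 .0490 .0575
```

```text
t 21.40 tcp [ 0.5875 -0.3409  0.0524] grip 0.565 F [ 0.52 -0.71 -1.36]
tool x [ 0.001 -0.    -1.   ] y [-0.998 -0.055 -0.001] z [-0.055  0.998 -0.   ] q7 1.71
turn about tool x rad -0.0027 = units -0.0017 (alt 1.9983)
units now-axes [ 0.0427 -0.0059  0.0388]
units after turn: tx 0.0427 ty -0.0061 tz 0.0388
```

Emit:
carry_out(plan="0.02 0 0 0 1; 0.015 0 0 0 1; 0 0 0 0 1; 0 0 0 0 1")

```text
t: 21.73
tcp_pos: [0.5869, -0.3411, 0.0493]
ee_rot: [0.514, -0.486, -0.513, -0.486]
ft_force: [0.5, -0.3, -1.4]
gripper_width: 0.565
```

Emit:
carry_out(plan="0 0 0 0 -1; 0 0 0 0 -1; 0 0 0 0 -1; 0 0 0 0 -1; 0 0 0 0 -1; -0.2 0 0 0 -1; -0.4 0 0 0 -1; -0.5 0 0 0 -1; -0.25 0 0 0 -1; 0 0 0 0 -1; 0 0 0 0 -1")

```text
t: 22.65
tcp_pos: [0.5876, -0.3413, 0.1585]
ee_rot: [0.514, -0.486, -0.512, -0.486]
ft_force: [0.8, -0.6, -0.2]
gripper_width: 1.0
```

```bash
python3 go.py .6270 .0187 .12 .0656;  python3 - <<'E'
from h import *
t=bot.capture("top");cv2.imwrite("pics/s5t.png",t)
r=bot.silhouettes("top","log")
print([(x["score"],x["pixel"],x["mask"].sum()) for x in r]); np.save("m2_log.npy",r[0]["mask"])
cv2.imwrite("pics/s5.png",bot.capture("scene")[130:330,40:360].repeat(2,0).repeat(2,1))
cv2.imwrite("pics/s5c.png",cv2.resize(t[145:265,200:360],None,fx=5,fy=5,interpolation=cv2.INTER_CUBIC))
E
```

```text
t 22.65 tcp [ 0.5876 -0.3413  0.1585] grip 1.000 F [ 0.81 -0.63 -0.2 ]
tool x [ 0.003 -0.001 -1.   ] y [-0.999 -0.054 -0.003] z [-0.054  0.999 -0.001] q7 1.76
turn about tool x rad -0.0111 = units -0.0071 (alt 1.9929)
units now-axes [ 0.4766 -0.7356  4.4672]
units after turn: tx 0.4812 ty -0.7863 tz 4.4581
[(0.72, [277.5, 181.9], np.int64(417))]
```

View pics/s5.png

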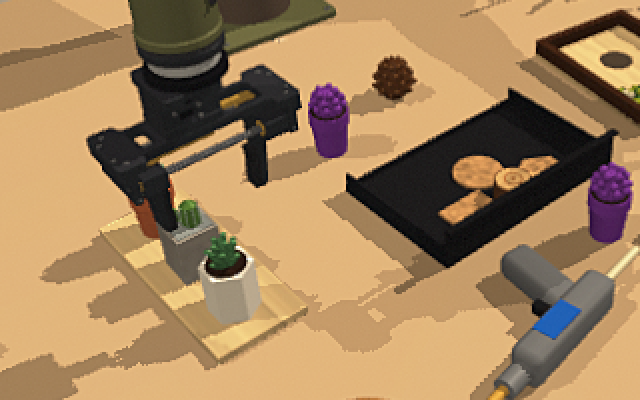

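View pics/s5c.png

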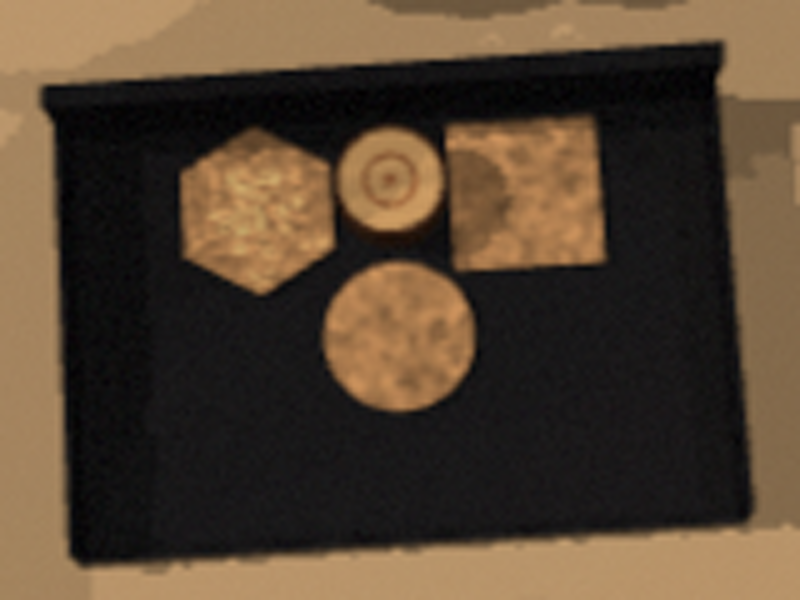

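Run:
```python
from fit import *
g=cv2.imread("pics/s5t.png"); m=(g[...,2]>70).astype(np.uint8)
for nm,(x0,y0,x1,y1),z in(("hex",(233,168,268,206),.008),("sq",(288.,167,324,202),.008),("round",(262,195,298,230),.008),("logtop",(267,169,290,190),.033)):
    x0=int(x0);s=np.zeros_like(m); s[y0:y1,x0:x1]=m[y0:y1,x0:x1]
    nl,lab,st,ce=cv2.connectedComponentsWithStats(s,connectivity=4); i=1+np.argmax(st[1:,4]); print(nm,st[i],ce[i],plane("top",[ce[i]],z)[0].round(4))
print(fit([cyl(.024,0,.029)],[.627,.0187],{"top":np.load("m2_log.npy").astype(float)},.004,True))
```

```text
hex [236 171  31  33 777] [250.97940798 186.86872587] [0.6196 0.0762 0.008 ]
sq [288 168  33  31 897] [304.50167224 183.3812709 ] [ 0.6273 -0.0394  0.008 ]
round [264 197  31  30 732] [279.40437158 211.65300546] [0.5654 0.0144 0.008 ]
logtop [267 170  23  20 369] [277.87804878 180.00271003] [0.6289 0.0174 0.033 ]
(array([0.62668264, 0.01897151]), np.float64(0.12872950819672124))
```

Emit:
carry_out(plan="0 -0.06 0.37 -0.007 -1; 0 -0.07 0.37 0 -1; 0 -0.07 0.37 0 -1; 0 -0.07 0.37 0 -1; 0 -0.07 0.37 0 -1; 0 -0.07 0.37 0 -1; 0 -0.07 0.37 0 -1; 0 -0.07 0.37 0 -1; 0 -0.07 0.37 0 -1; 0 -0.07 0.37 0 -1; 0 -0.07 0.37 0 -1; 0 -0.03 0.38 0 -1")

```text
t: 23.8
tcp_pos: [0.6264, 0.0196, 0.1554]
ee_rot: [-0.516, 0.484, 0.517, 0.483]
ft_force: [0.1, 0.2, -0.2]
gripper_width: 1.004
```

Emit:
carry_out(plan="0.2 0 0 0 -1; 0.2 0 0 0 -1; 0.2 0 0 0 -1; 0.2 0 0 0 -1; 0.2 0 0 0 -1; 0 0 0 0 -1; 0 0 0 0 -1; 0 0 0 0 -1")

```text
t: 24.47
tcp_pos: [0.6269, 0.0185, 0.077]
ee_rot: [-0.516, 0.483, 0.516, 0.483]
ft_force: [0.2, -0.0, 0.4]
gripper_width: 0.996
```

```bash
python3 go.py .6275 .0188 .012 .0656
```

```text
t 24.47 tcp [0.6269 0.0185 0.077 ] grip 0.996 F [ 0.18 -0.02  0.4 ]
tool x [-0.  0. -1.] y [-0.998 -0.066  0.   ] z [-0.066  0.998  0.   ] q7 1.17
turn about tool x rad 0.0000 = units 0.0000 (alt -2.0000)
units now-axes [ 0.8123 -0.0083  0.0031]
units after turn: tx 0.8123 ty -0.0080 tz 0.0033
```

Emit:
carry_out(plan="0.15 -0.008 0 0 -1; 0.15 0 0 0 -1; 0.15 0 0 0 -1; 0.15 0 0 0 -1; 0.1 0 0 0 -1; 0.07 0 0 0 -1; 0 0 0 0 -1; 0 0 0 0 -1")

```text
t: 25.13
tcp_pos: [0.6274, 0.0185, 0.0151]
ee_rot: [-0.516, 0.483, 0.516, 0.483]
ft_force: [-0.1, -0.0, 0.7]
gripper_width: 1.001
```

```bash
python3 go.py .6275 .0188 .011 .0656;python3 - <<'E'
from h import *
cv2.imwrite("pics/s6.png",bot.capture("scene")[120:290,180:380].repeat(3,0).repeat(3,1))
E
```

```text
t 25.13 tcp [0.6274 0.0185 0.0151] grip 1.001 F [-0.12 -0.    0.7 ]
tool x [-0.  0. -1.] y [-0.998 -0.066  0.   ] z [-0.066  0.998  0.   ] q7 1.14
turn about tool x rad 0.0001 = units 0.0000 (alt -2.0000)
units now-axes [ 0.051  -0.0012  0.0037]
units after turn: tx 0.0510 ty -0.0012 tz 0.0037
```

View pics/s6.png

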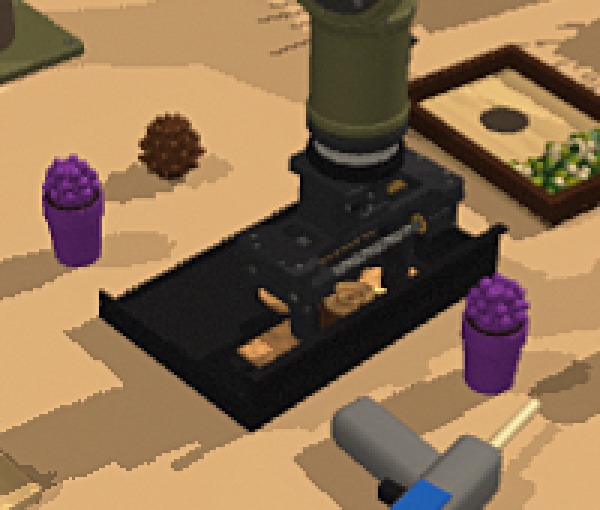

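Emit:
carry_out(plan="0.04 0 0 0 -1; 0 0 0 0 -1; 0 0 0 0 1; 0 0 0 0 1; 0 0 0 0 1; 0 0 0 0 1; 0 0 0 0 1; 0 0 0 0 1; 0 0 0 0 1")

```text
t: 25.93
tcp_pos: [0.6276, 0.0184, 0.0123]
ee_rot: [0.516, -0.483, -0.516, -0.483]
ft_force: [0.3, 0.5, -0.2]
gripper_width: 0.524
```

```bash
python3 go.py .4886 .3436 .13 .0656
```

```text
t 25.93 tcp [0.6276 0.0184 0.0123] grip 0.524 F [ 0.25  0.49 -0.18]
tool x [ 0.  0. -1.] y [-0.998 -0.066 -0.   ] z [-0.066  0.998  0.   ] q7 1.14
turn about tool x rad 0.0000 = units 0.0000 (alt -2.0000)
units now-axes [-1.4715  1.4666  4.1701]
units after turn: tx -1.4716 ty 1.4668 tz 4.1700
```

Emit:
carry_out(plan="-0.1 0 0 0 1; -0.3 0 0 0 1; -0.35 0 0 0 1; -0.35 0 0 0 1; -0.35 0.05 0.15 0 1; 0 0.12 0.35 0 1; 0 0.13 0.37 0 1; 0 0.13 0.37 0 1; 0 0.13 0.37 0 1; 0 0.13 0.37 0 1; 0 0.13 0.37 0 1; 0 0.13 0.37 0 1")

```text
t: 26.93
tcp_pos: [0.5367, 0.2319, 0.1289]
ee_rot: [0.516, -0.483, -0.516, -0.483]
ft_force: [0.1, -0.1, 0.1]
gripper_width: 0.528
```

Emit:
carry_out(plan="0 0.13 0.37 0 1; 0 0.13 0.37 0 1; 0 0.13 0.37 0 1; 0 0.13 0.37 0 1; 0 0.12 0.3 0 1; 0 0 0 0 1; 0 0 0 0 1; 0 0 0 0 1; 0 0 0 0 1")

```text
t: 27.68
tcp_pos: [0.478, 0.3674, 0.1284]
ee_rot: [0.516, -0.484, -0.515, -0.484]
ft_force: [0.3, 0.3, -0.5]
gripper_width: 0.523
```

```bash
python3 go.py .4886 .3436 .0163 .0656
python3 - <<'E'
from h import *
cv2.imwrite("pics/s7.png",bot.capture("scene")[80:250,230:430].repeat(3,0).repeat(3,1))
E
```

```text
t 27.68 tcp [0.478  0.3674 0.1284] grip 0.523 F [ 0.29  0.28 -0.55]
tool x [ 0.001 -0.002 -1.   ] y [-0.998 -0.063 -0.   ] z [-0.063  0.998 -0.002] q7 0.62
turn about tool x rad -0.0024 = units -0.0015 (alt 1.9985)
units now-axes [ 1.4013 -0.1122 -0.3026]
units after turn: tx 1.4008 ty -0.1121 tz -0.3050
```

View pics/s7.png

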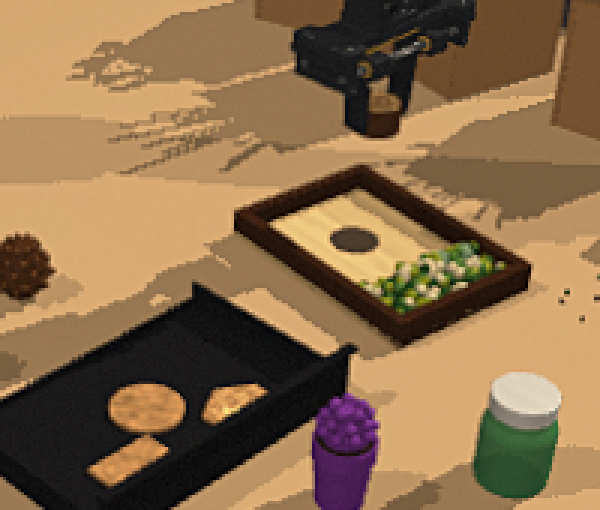

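Emit:
carry_out(plan="0 -0.11 -0.3 -0.001 1; 0.2 0 0 0 1; 0.2 0 0 0 1; 0.2 0 0 0 1; 0.2 0 0 0 1; 0.2 0 0 0 1; 0.15 0 0 0 1; 0.1 0 0 0 1; 0.05 0 0 0 1; 0 0 0 0 1; 0 0 0 0 1; 0 0 0 0 1")

```text
t: 28.73
tcp_pos: [0.4879, 0.3463, 0.025]
ee_rot: [0.517, -0.482, -0.516, -0.483]
ft_force: [-0.0, 0.2, 0.2]
gripper_width: 0.524
```

```bash
python3 go.py .4886 .3436 .0163 .0656
python3 - <<'E'
from h import *
cv2.imwrite("pics/s8.png",bot.capture("scene")[110:220,280:430].repeat(5,0).repeat(5,1))
cv2.imwrite("pics/s8t.png",bot.capture("top")[160:300,60:190].repeat(4,0).repeat(4,1))
E
```

```text
t 28.73 tcp [0.4879 0.3463 0.025 ] grip 0.524 F [-0.03  0.19  0.15]
tool x [ 0.001  0.001 -1.   ] y [-0.998 -0.067 -0.001] z [-0.067  0.998  0.001] q7 0.61
turn about tool x rad 0.0015 = units 0.0010 (alt -1.9990)
units now-axes [ 0.1091 -0.0069 -0.0348]
units after turn: tx 0.1091 ty -0.0071 tz -0.0347
```

View pics/s8.png

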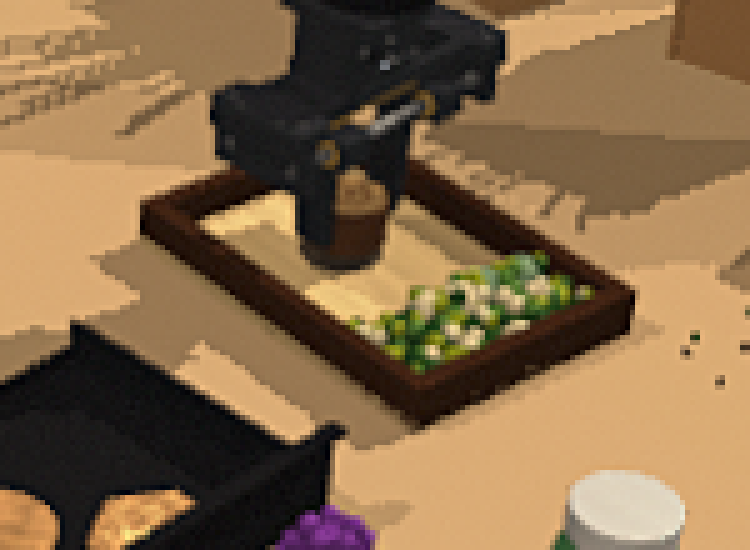

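View pics/s8t.png

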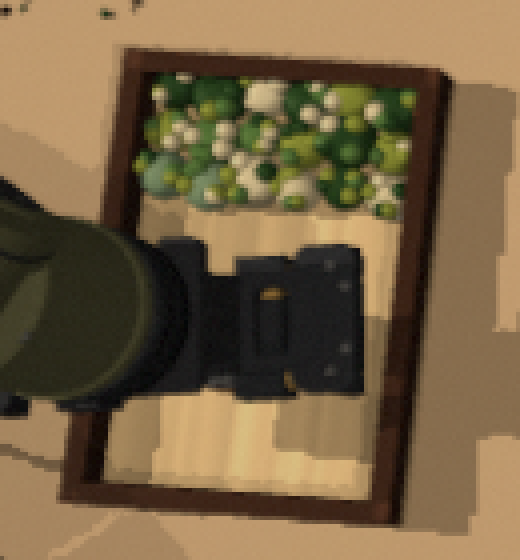

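Emit:
carry_out(plan="0.05 -0.007 -0.035 0 1; 0.03 0 0 0 1; 0.02 0 0 0 1; 0 0 0 0 1; 0 0 0 0 1; 0 0 0 0 1")

```text
t: 29.33
tcp_pos: [0.4882, 0.3428, 0.0162]
ee_rot: [0.517, -0.483, -0.516, -0.483]
ft_force: [0.0, -1.8, 1.6]
gripper_width: 0.527
```

```bash
python3 go.py .4886 .3436 .0163 .0656
```

```text
t 29.33 tcp [0.4882 0.3428 0.0162] grip 0.527 F [ 0.01 -1.79  1.59]
tool x [ 0.    -0.001 -1.   ] y [-0.998 -0.067  0.   ] z [-0.067  0.998 -0.001] q7 0.61
turn about tool x rad 0.0013 = units 0.0008 (alt -1.9992)
units now-axes [-0.0006 -0.0058  0.0101]
units after turn: tx -0.0006 ty -0.0057 tz 0.0101
```

Touching (Fz +1.6). Release and rise.

Emit:
carry_out(plan="0 0 0 0 -1; 0 0 0 0 -1; 0 0 0 0 -1; 0 0 0 0 -1; 0 0 0 0 -1; -0.1 0 0 0 -1; -0.3 0 0 0 -1; -0.5 0 0 0 -1; -0.5 0 0 0 -1; -0.4 -0.3 0 0 -1; 0 -0.4 -0.2 0 -1; 0 -0.4 -0.3 0 -1")

```text
t: 30.33
tcp_pos: [0.5796, 0.3137, 0.1646]
ee_rot: [-0.517, 0.479, 0.518, 0.484]
ft_force: [1.1, 0.6, -1.2]
gripper_width: 1.002
```

```bash
python3 go.py .5878 -.34 .16 .0575
python3 - <<'E'
from fit import *
t=bot.capture("top")
cv2.imwrite("pics/s9t.png",t[160:300,60:190].repeat(4,0).repeat(4,1))
for r in bot.silhouettes("top","log"): print(r["score"],r["pixel"],r["mask"].sum(), fit([cyl(.024,0,.029)],[.488,.343],{"top":r["mask"].astype(float)},.008,True))
P=[box(-.025,.025,-.025,.025,0,.062)]
for n,p0 in(("pot_round",(.418,-.348)),("pot_square",(.503,-.343)),("pot_hex",(.588,-.34))):
    for r in bot.silhouettes("top",n)[:3]: print(n,r["score"],r["pixel"],plane("top",[r["pixel"]],.075))
s=bot.capture("scene")
cv2.imwrite("pics/s9.png",s[110:330,60:430].repeat(2,0).repeat(2,1)); cv2.imwrite("pics/full9t.png",t)
E
```

```text
t 30.33 tcp [0.5796 0.3137 0.1646] grip 1.002 F [ 1.05  0.65 -1.19]
tool x [ 0.005  0.007 -1.   ] y [-0.997 -0.073 -0.005] z [-0.073  0.997  0.007] q7 0.83
turn about tool x rad 0.0154 = units 0.0098 (alt -1.9902)
units now-axes [ 1.4000e-03  4.9260e-01 -8.1569e+00]
units after turn: tx 0.0570 ty 0.3671 tz -8.1633
0.97 [118.4, 246.6] 499 (array([0.48817869, 0.34435099]), np.float64(0.10755283617278055))
0.33 [439.6, 252.0] 4461 (array([0.488, 0.343]), np.float64(1.0))
pot_round 0.95 [464.2, 283.0] [[ 0.41730416 -0.34096493  0.075     ]]
pot_round 0.83 [333.9, 293.0] [[ 0.39675703 -0.09281835  0.075     ]]
pot_round 0.69 [253.2, 125.6] [[0.73366063 0.06761992 0.075     ]]
pot_square 0.87 [459.4, 240.6] [[ 0.49833872 -0.33701192  0.075     ]]
pot_hex 0.69 [457.0, 197.9] [[ 0.58271346 -0.33760522  0.075     ]]
pot_hex 0.49 [459.0, 239.1] [[ 0.50125315 -0.33642752  0.075     ]]
```

View pics/s9t.png

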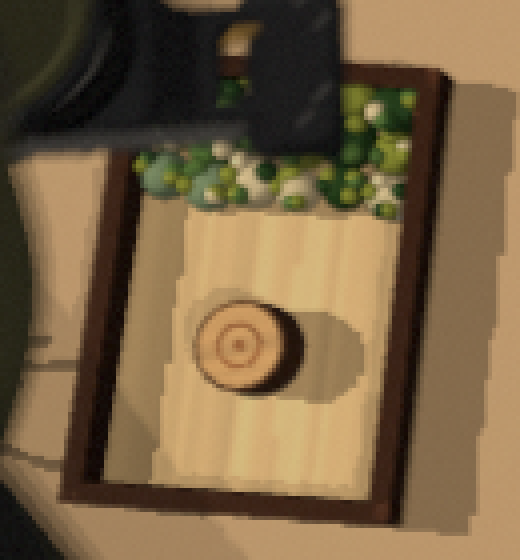

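View pics/s9.png

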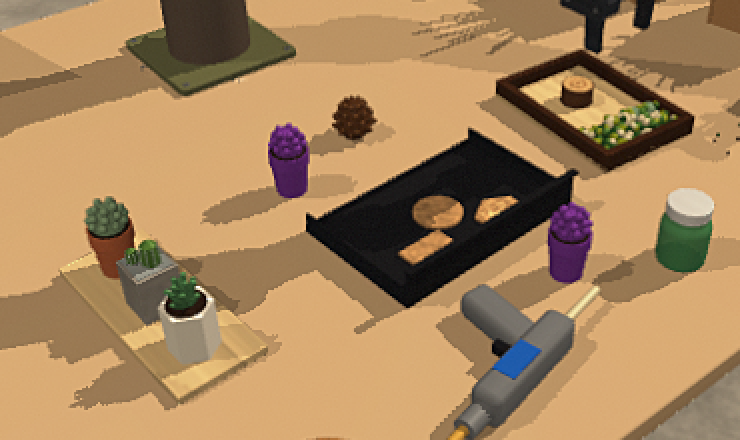

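Emit:
carry_out(plan="0 0.02 -0.3 0.01 -1; 0 0.02 -0.42 0 -1; 0 0.02 -0.42 0 -1; 0 0.02 -0.42 0 -1; 0 0.02 -0.42 0 -1; 0 0.02 -0.42 0 -1; 0 0.02 -0.42 0 -1; 0 0.02 -0.42 0 -1; 0 0.02 -0.42 0 -1; 0 0.02 -0.42 0 -1; 0 0.02 -0.42 0 -1; 0 0.02 -0.42 0 -1")

```text
t: 31.63
tcp_pos: [0.5794, -0.0844, 0.1604]
ee_rot: [-0.513, 0.486, 0.514, 0.486]
ft_force: [0.7, -0.3, 0.3]
gripper_width: 0.996
```

Emit:
carry_out(plan="0 0.02 -0.42 0 -1; 0 0.02 -0.42 0 -1; 0 0.02 -0.42 0 -1; 0 0.02 -0.42 0 -1; 0 0.02 -0.42 0 -1; 0 0.02 -0.42 0 -1; 0 0.02 -0.42 0 -1; 0 0 -0.3 0 -1; 0 0 0 0 -1; 0 0 0 0 -1; 0 0 0 0 -1")

```text
t: 32.55
tcp_pos: [0.5828, -0.3413, 0.1602]
ee_rot: [-0.513, 0.486, 0.514, 0.487]
ft_force: [-0.5, 0.2, -0.0]
gripper_width: 0.999
```

```bash
python3 go.py .5875 -.341 .0490 .0575
```

```text
t 32.55 tcp [ 0.5828 -0.3413  0.1602] grip 0.999 F [-0.48  0.18 -0.03]
tool x [-0.     0.003 -1.   ] y [-0.999 -0.055 -0.   ] z [-0.055  0.999  0.002] q7 1.77
turn about tool x rad -0.0029 = units -0.0018 (alt 1.9982)
units now-axes [ 1.3895 -0.0586 -0.0033]
units after turn: tx 1.3895 ty -0.0588 tz -0.0000
```

Emit:
carry_out(plan="0.2 -0.055 0.01 0 -1; 0.2 0 0 0 -1; 0.2 0 0 0 -1; 0.2 0 0 0 -1; 0.2 0 0 0 -1; 0.2 0 0 0 -1; 0.1 0 0 0 -1; 0.09 0 0 0 -1; 0 0 0 0 -1; 0 0 0 0 -1; 0 0 0 0 -1")

```text
t: 33.47
tcp_pos: [0.5873, -0.3432, 0.0498]
ee_rot: [0.513, -0.487, -0.512, -0.487]
ft_force: [0.2, 1.2, 0.4]
gripper_width: 0.997
```

```bash
python3 go.py .5875 -.341 .0490 .0575
```

```text
t 33.47 tcp [ 0.5873 -0.3432  0.0498] grip 0.997 F [0.19 1.24 0.37]
tool x [ 0.001 -0.    -1.   ] y [-0.999 -0.052 -0.001] z [-0.052  0.999 -0.   ] q7 1.71
turn about tool x rad -0.0057 = units -0.0036 (alt 1.9964)
units now-axes [ 0.0105 -0.0034  0.0272]
units after turn: tx 0.0105 ty -0.0036 tz 0.0272
```

Emit:
carry_out(plan="0.01 0 0.025 -0.003 -1; 0 0 0 0 1; 0 0 0 0 1; 0 0 0 0 1; 0 0 0 0 1; 0 0 0 0 1; 0 0 0 0 1; -0.05 0 0 0 1; -0.2 0 0 0 1; -0.3 0 0 0 1; -0.4 0 0 0 1; -0.4 0 0 0 1")

```text
t: 34.47
tcp_pos: [0.5855, -0.3409, 0.1566]
ee_rot: [-0.513, 0.486, 0.515, 0.485]
ft_force: [0.6, 0.3, -0.7]
gripper_width: 0.567
```

Emit:
carry_out(plan="-0.2 0 0 0 1; 0 0 0 0 1; 0 0 0 0 1")

```text
t: 34.72
tcp_pos: [0.5865, -0.3414, 0.1726]
ee_rot: [0.514, -0.486, -0.513, -0.486]
ft_force: [-0.4, 1.1, -2.4]
gripper_width: 0.561
```

```bash
python3 go.py .6212 .0773 .165 .0656
```

```text
t 34.72 tcp [ 0.5865 -0.3414  0.1726] grip 0.561 F [-0.44  1.06 -2.38]
tool x [ 0.001 -0.001 -1.   ] y [-0.998 -0.056 -0.001] z [-0.056  0.998 -0.001] q7 1.77
turn about tool x rad -0.0095 = units -0.0061 (alt 1.9939)
units now-axes [ 0.0924 -0.7267  5.2017]
units after turn: tx 0.0949 ty -0.7763 tz 5.1945
```

Emit:
carry_out(plan="0 -0.03 0.2 -0.006 1; 0 -0.04 0.3 0 1; 0 -0.06 0.4 0 1; 0 -0.06 0.45 0 1; 0 -0.06 0.45 0 1; 0 -0.06 0.45 0 1; 0 -0.06 0.45 0 1; 0 -0.06 0.45 0 1; 0 -0.06 0.45 0 1; 0 -0.06 0.45 0 1; 0 -0.06 0.4 0 1; 0 -0.06 0.35 0 1")

```text
t: 35.72
tcp_pos: [0.6125, 0.0498, 0.1702]
ee_rot: [-0.516, 0.483, 0.519, 0.482]
ft_force: [0.9, 0.1, -1.9]
gripper_width: 0.565
```

Emit:
carry_out(plan="0.05 -0.06 0.26 0 1; 0 -0.06 0.13 0 1; 0 0 0 0 1; 0 0 0 0 1; 0 0 0 0 1")

```text
t: 36.13
tcp_pos: [0.6219, 0.0744, 0.1675]
ee_rot: [0.516, -0.485, -0.515, -0.483]
ft_force: [0.4, 0.2, -2.1]
gripper_width: 0.561
```

```bash
python3 go.py .6212 .0769 .045 .0656
```

```text
t 36.13 tcp [0.6219 0.0744 0.1675] grip 0.561 F [ 0.36  0.18 -2.12]
tool x [-0.002 -0.002 -1.   ] y [-0.998 -0.063  0.002] z [-0.063  0.998 -0.002] q7 1.13
turn about tool x rad -0.0024 = units -0.0015 (alt 1.9985)
units now-axes [1.5306 0.004  0.035 ]
units after turn: tx 1.5307 ty 0.0068 tz 0.0315
```

Emit:
carry_out(plan="0.2 0.007 0.03 -0.001 1; 0.2 0 0 0 1; 0.2 0 0 0 1; 0.2 0 0 0 1; 0.2 0 0 0 1; 0.2 0 0 0 1; 0.15 0 0 0 1; 0.1 0 0 0 1; 0.03 0 0 0 1; 0 0 0 0 1; 0 0 0 0 1")

```text
t: 37.05
tcp_pos: [0.6222, 0.0793, 0.0504]
ee_rot: [0.517, -0.483, -0.516, -0.483]
ft_force: [-0.9, -0.5, -1.4]
gripper_width: 0.568
```

```bash
python3 go.py .6212 .0769 .045 .0656
```

```text
t 37.05 tcp [0.6222 0.0793 0.0504] grip 0.568 F [-0.88 -0.55 -1.41]
tool x [ 0.001  0.    -1.   ] y [-0.998 -0.067 -0.001] z [-0.067  0.998  0.   ] q7 1.06
turn about tool x rad 0.0011 = units 0.0007 (alt -1.9993)
units now-axes [ 0.0674  0.0148 -0.0292]
units after turn: tx 0.0675 ty 0.0147 tz -0.0292
```

Emit:
carry_out(plan="0.03 0.013 -0.028 0 1; 0.02 0 0 0 1; 0.01 0 0 0 1; 0 0 0 0 1; 0 0 0 0 1; 0 0 0 0 1")

```text
t: 37.55
tcp_pos: [0.6209, 0.0773, 0.0451]
ee_rot: [0.517, -0.483, -0.517, -0.483]
ft_force: [-0.7, 0.2, -1.0]
gripper_width: 0.566
```

Emit:
carry_out(plan="0.008 0 0 0 1; 0 0 0 0 1; 0 0 0 0 -1; 0 0 0 0 -1; 0 0 0 0 -1; 0 0 0 0 -1; 0 0 0 0 -1; -0.2 0 0 0 -1; -0.4 0 0 0 -1; -0.5 0 0 0 -1; -0.3 0 0 0 -1; 0 0 0 0 -1")

```text
t: 38.55
tcp_pos: [0.6244, 0.0782, 0.1621]
ee_rot: [0.518, -0.48, -0.514, -0.486]
ft_force: [-0.3, 0.4, -0.6]
gripper_width: 1.002
```

```bash
python3 go.py .5033 -.344 .16 .0575
python3 - <<'E'
from h import *
cv2.imwrite("pics/s10.png",bot.capture("scene")[120:290,180:380].repeat(3,0).repeat(3,1))
E
```

```text
t 38.55 tcp [0.6244 0.0782 0.1621] grip 1.002 F [-0.29  0.42 -0.64]
tool x [ 0.01   0.003 -1.   ] y [-0.998 -0.067 -0.01 ] z [-0.067  0.998  0.002] q7 1.12
turn about tool x rad 0.0092 = units 0.0059 (alt -1.9941)
units now-axes [-2.0000e-03  1.8628e+00 -5.1654e+00]
units after turn: tx 0.0268 ty 1.8149 tz -5.1824
```

View pics/s10.png

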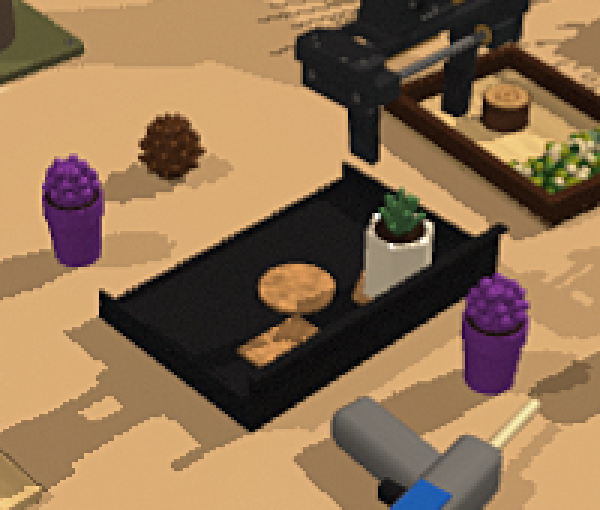

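Hex pot stands on its mat. Next the square pot.

Emit:
carry_out(plan="0 0.15 -0.43 0.005 -1; 0 0.15 -0.43 0 -1; 0 0.15 -0.43 0 -1; 0 0.15 -0.43 0 -1; 0 0.15 -0.43 0 -1; 0 0.15 -0.43 0 -1; 0 0.15 -0.43 0 -1; 0 0.15 -0.43 0 -1; 0 0.15 -0.43 0 -1; 0 0.15 -0.43 0 -1; 0 0.15 -0.43 0 -1; 0 0.15 -0.43 0 -1")

```text
t: 39.6
tcp_pos: [0.5002, -0.3448, 0.1549]
ee_rot: [-0.514, 0.485, 0.516, 0.485]
ft_force: [1.1, 0.2, 0.3]
gripper_width: 1.002
```

Emit:
carry_out(plan="0 0 0 0 -1; 0 0 0 0 -1; 0 0 0 0 -1; 0 0 0 0 -1")

```text
t: 39.93
tcp_pos: [0.5024, -0.3413, 0.1558]
ee_rot: [-0.515, 0.484, 0.516, 0.485]
ft_force: [0.0, 0.3, -0.4]
gripper_width: 1.0
```

```bash
python3 go.py .5033 -.344 .0490 .0575
```

```text
t 39.93 tcp [ 0.5024 -0.3413  0.1558] grip 1.000 F [ 0.03  0.33 -0.41]
tool x [-0.     0.002 -1.   ] y [-0.998 -0.062  0.   ] z [-0.062  0.998  0.002] q7 1.76
turn about tool x rad 0.0046 = units 0.0029 (alt -1.9971)
units now-axes [ 1.3345 -0.0101 -0.0374]
units after turn: tx 1.3345 ty -0.0099 tz -0.0346
```

Emit:
carry_out(plan="0.2 -0.01 -0.015 0.003 -1; 0.2 0 0 0 -1; 0.2 0 0 0 -1; 0.2 0 0 0 -1; 0.2 0 0 0 -1; 0.2 0 0 0 -1; 0.1 0 0 0 -1; 0.06 0 0 0 -1; 0 0 0 0 -1; 0 0 0 0 -1; 0 0 0 0 -1")

```text
t: 40.85
tcp_pos: [0.5035, -0.3447, 0.0484]
ee_rot: [0.514, -0.486, -0.513, -0.486]
ft_force: [-0.1, -0.4, -0.5]
gripper_width: 1.002
```

```bash
python3 go.py .5033 -.344 .0490 .0575
```

```text
t 40.85 tcp [ 0.5035 -0.3447  0.0484] grip 1.002 F [-0.09 -0.35 -0.51]
tool x [ 0.001 -0.001 -1.   ] y [-0.998 -0.055 -0.001] z [-0.055  0.998 -0.001] q7 1.68
turn about tool x rad -0.0026 = units -0.0016 (alt 1.9984)
units now-axes [-0.0071  0.0014  0.0085]
units after turn: tx -0.0071 ty 0.0014 tz 0.0085
```

Emit:
carry_out(plan="0 0 0 0 1; 0 0 0 0 1; 0 0 0 0 1; 0 0 0 0 1; 0 0 0 0 1; 0 0 0 0 1; -0.05 0 0 0 1; -0.2 0 0 0 1; -0.3 0 0 0 1; -0.4 0 0 0 1; -0.4 0 0 0 1; -0.2 0 0 0 1")

```text
t: 41.85
tcp_pos: [0.504, -0.3452, 0.1752]
ee_rot: [0.515, -0.486, -0.512, -0.487]
ft_force: [0.9, 0.1, -1.8]
gripper_width: 0.563
```

```bash
python3 go.py .6290 -.0388 .17 .0656
```

```text
t 41.85 tcp [ 0.504  -0.3452  0.1752] grip 0.563 F [ 0.91  0.07 -1.8 ]
tool x [ 0.004 -0.002 -1.   ] y [-0.999 -0.055 -0.004] z [-0.055  0.999 -0.002] q7 1.77
turn about tool x rad -0.0110 = units -0.0070 (alt 1.9930)
units now-axes [ 0.0642 -1.7686  3.7387]
units after turn: tx 0.0653 ty -1.8100 tz 3.7189
```

Emit:
carry_out(plan="0 -0.1 0.2 -0.007 1; 0 -0.15 0.3 0 1; 0 -0.16 0.33 0 1; 0 -0.16 0.33 0 1; 0 -0.16 0.33 0 1; 0 -0.16 0.33 0 1; 0 -0.16 0.33 0 1; 0 -0.16 0.33 0 1; 0 -0.16 0.33 0 1; 0 -0.16 0.33 0 1; 0 -0.15 0.3 0 1; 0.05 -0.12 0.28 0 1")

```text
t: 42.85
tcp_pos: [0.628, -0.0361, 0.1683]
ee_rot: [0.517, -0.482, -0.516, -0.484]
ft_force: [0.6, -0.1, -2.0]
gripper_width: 0.563
```

Emit:
carry_out(plan="0 0 0 0 1; 0 0 0 0 1; 0 0 0 0 1")

```text
t: 43.1
tcp_pos: [0.6265, -0.0394, 0.1673]
ee_rot: [-0.516, 0.484, 0.516, 0.483]
ft_force: [-0.6, -0.5, -1.4]
gripper_width: 0.568
```

```bash
python3 go.py .6290 -.0388 .045 .0656
```

```text
t 43.10 tcp [ 0.6265 -0.0394  0.1673] grip 0.568 F [-0.63 -0.46 -1.44]
tool x [-0.001 -0.001 -1.   ] y [-0.998 -0.065  0.001] z [-0.065  0.998 -0.001] q7 1.29
turn about tool x rad -0.0004 = units -0.0002 (alt 1.9998)
units now-axes [ 1.5291 -0.034   0.0071]
units after turn: tx 1.5292 ty -0.0320 tz 0.0053
```

Emit:
carry_out(plan="0.2 -0.03 -0.005 0 1; 0.2 0 0 0 1; 0.2 0 0 0 1; 0.2 0 0 0 1; 0.2 0 0 0 1; 0.2 0 0 0 1; 0.15 0 0 0 1; 0.1 0 0 0 1; 0.03 0 0 0 1; 0 0 0 0 1; 0 0 0 0 1")

```text
t: 44.02
tcp_pos: [0.63, -0.0388, 0.0498]
ee_rot: [0.516, -0.483, -0.516, -0.484]
ft_force: [0.9, 0.5, -2.1]
gripper_width: 0.563
```

```bash
python3 go.py .6290 -.0388 .045 .0656
```

```text
t 44.02 tcp [ 0.63   -0.0388  0.0498] grip 0.563 F [ 0.95  0.45 -2.06]
tool x [ 0.001  0.    -1.   ] y [-0.998 -0.065 -0.001] z [-0.065  0.998 -0.   ] q7 1.22
turn about tool x rad -0.0003 = units -0.0002 (alt 1.9998)
units now-axes [0.0602 0.0125 0.0002]
units after turn: tx 0.0602 ty 0.0125 tz 0.0002
```

Emit:
carry_out(plan="0.03 0.01 0 0 1; 0.025 0 0 0 1; 0.01 0 0 0 1; 0 0 0 0 1; 0 0 0 0 1; 0 0 0 0 1")

```text
t: 44.52
tcp_pos: [0.6288, -0.0386, 0.0441]
ee_rot: [0.516, -0.483, -0.516, -0.483]
ft_force: [-0.2, -0.0, -1.8]
gripper_width: 0.568
```

Emit:
carry_out(plan="0.006 0 0 0 1; 0.006 0 0 0 1; 0 0 0 0 1; 0 0 0 0 1")

```text
t: 44.85
tcp_pos: [0.6289, -0.0386, 0.0436]
ee_rot: [0.516, -0.483, -0.516, -0.483]
ft_force: [-1.4, -0.0, 5.2]
gripper_width: 0.566
```

Contact (Fz +5). Release.

Emit:
carry_out(plan="0 0 0 0 -1; 0 0 0 0 -1; 0 0 0 0 -1; 0 0 0 0 -1; 0 0 0 0 -1; -0.2 0 0 0 -1; -0.4 0 0 0 -1; -0.5 0 0 0 -1; -0.3 0 0 0 -1; 0 0 0 0 -1")

```text
t: 45.68
tcp_pos: [0.6324, -0.0382, 0.1606]
ee_rot: [0.518, -0.481, -0.514, -0.486]
ft_force: [0.6, -0.2, 0.5]
gripper_width: 0.999
```

```bash
python3 go.py .4183 -.3485 .16 .0575
```

```text
t 45.68 tcp [ 0.6324 -0.0382  0.1606] grip 0.999 F [ 0.64 -0.25  0.49]
tool x [ 0.01   0.001 -1.   ] y [-0.998 -0.065 -0.01 ] z [-0.065  0.998  0.   ] q7 1.28
turn about tool x rad 0.0077 = units 0.0049 (alt -1.9951)
units now-axes [-0.0224  2.9227 -3.6968]
units after turn: tx 0.0080 ty 2.8944 tz -3.7191
```

Emit:
carry_out(plan="0 0.24 -0.31 0.005 -1; 0 0.24 -0.31 0 -1; 0 0.24 -0.31 0 -1; 0 0.24 -0.31 0 -1; 0 0.24 -0.31 0 -1; 0 0.24 -0.31 0 -1; 0 0.24 -0.31 0 -1; 0 0.24 -0.31 0 -1; 0 0.24 -0.31 0 -1; 0 0.24 -0.31 0 -1; 0 0.24 -0.31 0 -1; 0 0.22 -0.3 0 -1")

```text
t: 46.68
tcp_pos: [0.4159, -0.3494, 0.1544]
ee_rot: [-0.514, 0.486, 0.515, 0.485]
ft_force: [0.3, -0.9, 0.4]
gripper_width: 1.004
```

Emit:
carry_out(plan="0 0 0 0 -1; 0 0 0 0 -1; 0 0 0 0 -1; 0 0 0 0 -1")

```text
t: 47.02
tcp_pos: [0.4188, -0.3466, 0.1549]
ee_rot: [-0.515, 0.484, 0.515, 0.485]
ft_force: [0.8, 1.5, 0.4]
gripper_width: 0.998
```

```bash
python3 go.py .4183 -.3485 .049 .0575
python3 - <<'E'
from h import *
cv2.imwrite("pics/s11.png",bot.capture("scene")[130:330,40:360].repeat(2,0).repeat(2,1))
t=bot.capture("top");cv2.imwrite("pics/s11c.png",cv2.resize(t[145:265,200:360],None,fx=5,fy=5,interpolation=cv2.INTER_CUBIC))
E
```

```text
t 47.02 tcp [ 0.4188 -0.3466  0.1549] grip 0.998 F [0.76 1.47 0.39]
tool x [ 0.001  0.001 -1.   ] y [-0.998 -0.06  -0.001] z [-0.06   0.998  0.001] q7 1.77
turn about tool x rad 0.0029 = units 0.0018 (alt -1.9982)
units now-axes [ 1.3237  0.0084 -0.0247]
units after turn: tx 1.3237 ty 0.0072 tz -0.0231
```

View pics/s11.png

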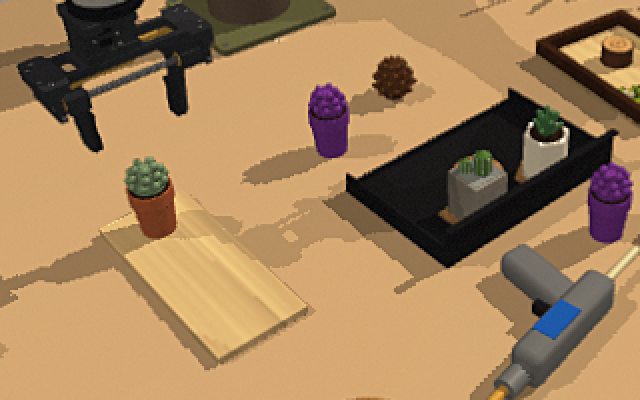

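View pics/s11c.png

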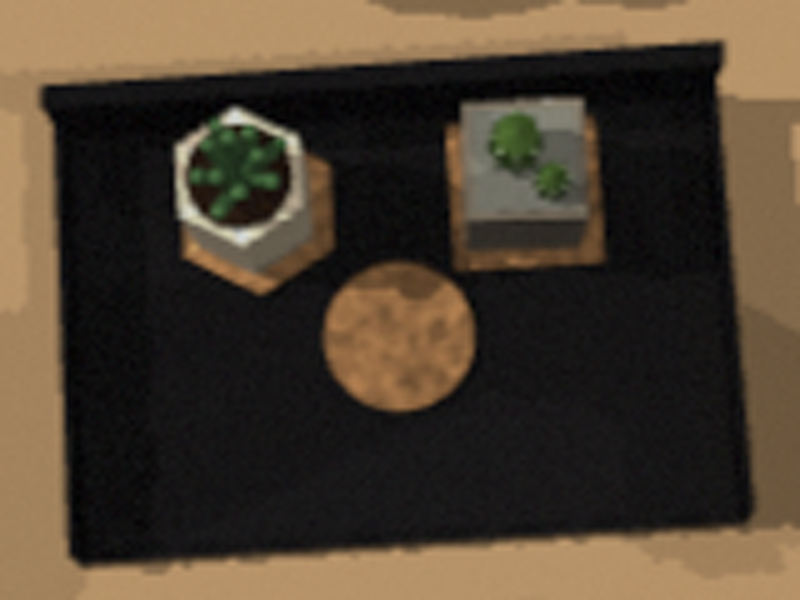

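Emit:
carry_out(plan="0.2 0.007 -0.01 0.001 -1; 0.2 0 0 0 -1; 0.2 0 0 0 -1; 0.2 0 0 0 -1; 0.2 0 0 0 -1; 0.2 0 0 0 -1; 0.1 0 0 0 -1; 0.03 0 0 0 -1; 0 0 0 0 -1; 0 0 0 0 -1; 0 0 0 0 -1")

```text
t: 48.03
tcp_pos: [0.4177, -0.3493, 0.0494]
ee_rot: [0.514, -0.486, -0.513, -0.486]
ft_force: [-0.2, 0.1, -0.2]
gripper_width: 1.0
```

```bash
python3 go.py .4183 -.3485 .0490 .0575
```

```text
t 48.03 tcp [ 0.4177 -0.3493  0.0494] grip 1.000 F [-0.19  0.12 -0.19]
tool x [ 0.001 -0.001 -1.   ] y [-0.998 -0.056 -0.001] z [-0.056  0.998 -0.001] q7 1.66
turn about tool x rad -0.0012 = units -0.0008 (alt 1.9992)
units now-axes [ 0.0054 -0.0078  0.01  ]
units after turn: tx 0.0054 ty -0.0078 tz 0.0100
```

Emit:
carry_out(plan="0 0 0 0 1; 0 0 0 0 1; 0 0 0 0 1; 0 0 0 0 1; 0 0 0 0 1; 0 0 0 0 1; -0.05 0 0 0 1; -0.2 0 0 0 1; -0.3 0 0 0 1; -0.4 0 0 0 1; -0.4 0 0 0 1; -0.2 0 0 0 1")

```text
t: 49.03
tcp_pos: [0.4179, -0.3494, 0.1757]
ee_rot: [0.515, -0.485, -0.513, -0.486]
ft_force: [-0.3, -1.1, -3.2]
gripper_width: 0.576
```

```bash
python3 go.py .5663 .0151 .17 .0656
```

```text
t 49.03 tcp [ 0.4179 -0.3494  0.1757] grip 0.576 F [-0.32 -1.14 -3.19]
tool x [ 0.003 -0.002 -1.   ] y [-0.998 -0.056 -0.003] z [-0.056  0.998 -0.002] q7 1.79
turn about tool x rad -0.0093 = units -0.0059 (alt 1.9941)
units now-axes [ 0.0695 -2.1082  4.4452]
units after turn: tx 0.0715 ty -2.1498 tz 4.4252
```

Emit:
carry_out(plan="0 -0.1 0.2 -0.006 1; 0 -0.15 0.31 0 1; 0 -0.16 0.33 0 1; 0 -0.16 0.33 0 1; 0 -0.16 0.33 0 1; 0 -0.16 0.33 0 1; 0 -0.16 0.33 0 1; 0 -0.16 0.33 0 1; 0 -0.16 0.33 0 1; 0 -0.16 0.33 0 1; 0 -0.16 0.33 0 1; 0 -0.16 0.33 0 1")

```text
t: 50.03
tcp_pos: [0.5446, -0.034, 0.1724]
ee_rot: [-0.516, 0.484, 0.517, 0.483]
ft_force: [0.5, -1.2, -2.8]
gripper_width: 0.581
```

Emit:
carry_out(plan="0.05 -0.15 0.31 0 1; 0 -0.15 0.3 0 1; 0 0 0 0 1; 0 0 0 0 1; 0 0 0 0 1")

```text
t: 50.45
tcp_pos: [0.5648, 0.014, 0.1682]
ee_rot: [-0.516, 0.484, 0.516, 0.483]
ft_force: [-0.2, -1.5, -3.0]
gripper_width: 0.574
```

```bash
python3 go.py .5663 .0151 .045 .0656
```

```text
t 50.45 tcp [0.5648 0.014  0.1682] grip 0.574 F [-0.24 -1.5  -3.03]
tool x [-0.002 -0.001 -1.   ] y [-0.998 -0.065  0.002] z [-0.065  0.998 -0.001] q7 1.15
turn about tool x rad -0.0002 = units -0.0001 (alt 1.9999)
units now-axes [ 1.5405 -0.0227  0.0136]
units after turn: tx 1.5406 ty -0.0197 tz 0.0119
```

Emit:
carry_out(plan="0.2 -0.01 0.005 0 1; 0.2 0 0 0 1; 0.2 0 0 0 1; 0.2 0 0 0 1; 0.2 0 0 0 1; 0.2 0 0 0 1; 0.15 0 0 0 1; 0.1 0 0 0 1; 0.03 0 0 0 1; 0 0 0 0 1; 0 0 0 0 1")

```text
t: 51.37
tcp_pos: [0.5668, 0.0153, 0.0507]
ee_rot: [0.516, -0.483, -0.516, -0.484]
ft_force: [-0.1, 0.8, -3.3]
gripper_width: 0.578
```

```bash
python3 go.py .5663 .0151 .0452 .0656
```

```text
t 51.37 tcp [0.5668 0.0153 0.0507] grip 0.578 F [-0.08  0.84 -3.26]
tool x [ 0.001  0.    -1.   ] y [-0.998 -0.065 -0.001] z [-0.065  0.998  0.   ] q7 1.06
turn about tool x rad -0.0003 = units -0.0002 (alt 1.9998)
units now-axes [ 0.0688  0.0069 -0.0015]
units after turn: tx 0.0688 ty 0.0069 tz -0.0015
```

Emit:
carry_out(plan="0.03 0 0 0 1; 0.025 0 0 0 1; 0.01 0 0 0 1; 0.005 0 0 0 1; 0 0 0 0 1; 0 0 0 0 1")

```text
t: 51.87
tcp_pos: [0.5665, 0.0155, 0.0447]
ee_rot: [0.516, -0.483, -0.516, -0.483]
ft_force: [0.0, 0.3, -3.5]
gripper_width: 0.579
```

Emit:
carry_out(plan="0.01 0 0 0 1; 0 0 0 0 1; 0 0 0 0 1")

```text
t: 52.12
tcp_pos: [0.5666, 0.0155, 0.0446]
ee_rot: [0.516, -0.483, -0.516, -0.483]
ft_force: [-1.8, -0.1, 5.0]
gripper_width: 0.578
```

Contact; release, rise and back away.

Emit:
carry_out(plan="0 0 0 0 -1; 0 0 0 0 -1; 0 0 0 0 -1; 0 0 0 0 -1; 0 0 0 0 -1; -0.2 0 0 0 -1; -0.4 0 0 0 -1; -0.5 0 0 0 -1; -0.4 0 0 0 -1; 0 0.3 0 0 -1; 0 0.4 0 0 -1; 0 0.4 0 0 -1")

```text
t: 53.12
tcp_pos: [0.4785, 0.0097, 0.1645]
ee_rot: [0.516, -0.483, -0.515, -0.484]
ft_force: [-1.2, -0.2, 0.2]
gripper_width: 1.006
```

Emit:
carry_out(plan="0 0.3 0.3 0 -1; 0 0 0.3 0 -1; 0 0 0 0 -1; 0 0 0 0 -1")

```text
t: 53.45
tcp_pos: [0.4518, 0.0574, 0.1641]
ee_rot: [0.517, -0.482, -0.517, -0.483]
ft_force: [-0.3, -1.0, 0.2]
gripper_width: 0.999
```

```bash
python3 go.py
python3 - <<'E'
from fit import *
import ov
t=bot.capture("top")
R={n:bot.silhouettes("top",n) for n in("log","pot_round","pot_square","pot_hex")}
s=bot.capture("scene"); cv2.imwrite("pics/e.png",s[110:270,180:430].repeat(3,0).repeat(3,1))
im=cv2.resize(t[145:265,200:360],None,fx=5,fy=5,interpolation=cv2.INTER_CUBIC); o=np.array([200,145])
ov.draw(im,"top",ov.cone,ov.inT(-.006,0),(0,0,255),5,o); ov.draw(im,"top",ov.sqp,ov.inT(.053,-.058),(0,0,255),5,o); ov.draw(im,"top",ov.hexp(.025/np.cos(np.pi/6),0,.062),ov.inT(.053,.058),(0,0,255),5,o)
cv2.imwrite("pics/ec.png",im)
for n in R:
    for r in R[n][:2]: print(n,r["score"],r["pixel"])
print(fit([cyl(.024,0,.029)],[.488,.343],{"top":R["log"][0]["mask"].astype(float)},.008,True))
E
```

```text
t 53.45 tcp [0.4518 0.0574 0.1641] grip 0.999 F [-0.27 -1.02  0.19]
tool x [ 0.001  0.001 -1.   ] y [-0.998 -0.069 -0.001] z [-0.069  0.998  0.001] q7 0.96
pot_round 0.91 [278.1, 206.9]
pot_round 0.84 [254.8, 125.8]
pot_square 0.57 [304.1, 180.3]
pot_hex 0.77 [247.2, 180.8]
pot_hex 0.45 [262.8, 193.4]Traceback (most recent call last):
  File "<stdin>", line 11, in <module>
IndexError: list index out of range
```

View pics/e.png

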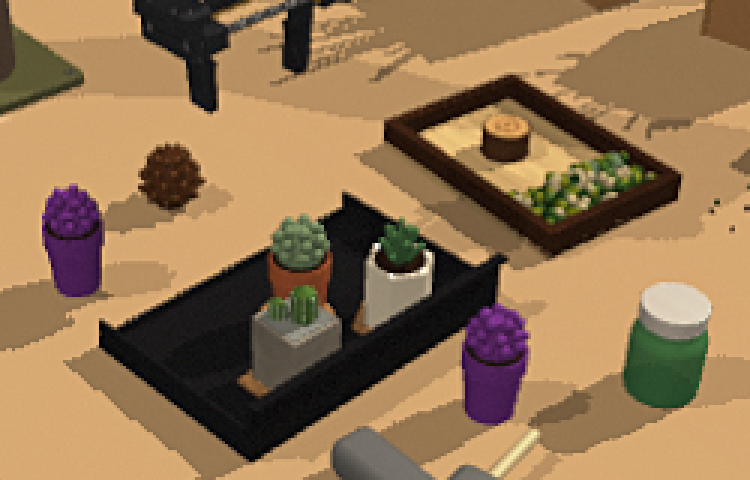

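View pics/ec.png

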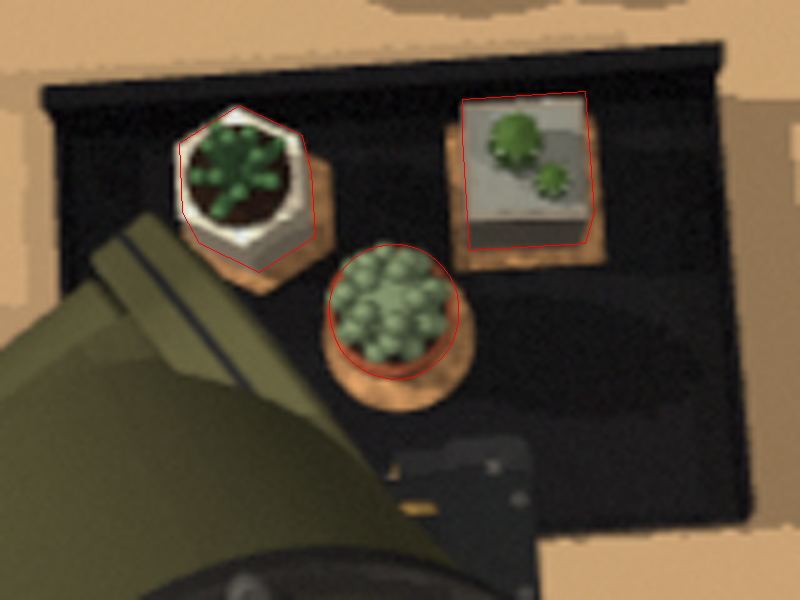

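Emit:
carry_out(plan="0 0 0 0 -1; 0 0 0 0 -1; 0 0 0 0 -1; 0 0 0 0 -1")

```text
t: 54.08
tcp_pos: [0.4516, 0.0559, 0.1638]
ee_rot: [-0.516, 0.483, 0.516, 0.483]
ft_force: [-0.4, 1.2, -0.4]
gripper_width: 0.998
```

```bash
python3 -c "
from station import bot
print(bot.job_done())"
```

```text
the job is handed in; nothing more can be done
None
```

The job is done and handed in, after about 54 s of the 131 s allowed; the hand-in itself gave no verdict.

- **What I did:** I moved the round, square and hexagonal pots onto the board. Then I laid the log slice on the glue patch, and put each pot back on the mat of its own shape. Every pot was lowered until it was standing or within about 1 mm of it before release, and the purple look-alikes were not touched.
- **Pots:** In the last pictures all three stand upright on their own mats, within about 2 mm of the mat positions I had fitted (12 mm allowed).
- **Log:** Right after I set it down, it measured less than 1 mm from the patch centre. It still lies flat there in the last side picture.
- **Arm:** It is clear of everything.
- **Checks that failed or disagreed:**
  - The last numeric check of the log could not be made because the arm hid it from the top camera, so its final position rests on the earlier measurement and the side picture.
  - Mat centres measured directly differed by about 1.5–2.5 mm from those worked out from the tray. I placed the pots between the two values.

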